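# Consolidate two block-tile racks and stack the emptied one

### The job

Bring the tiles together: slide the two tiles (red, and plain wood with carved rings) up out of the light wooden rack and stand each, long edge down and pushed fully home and roughly centred, in a free slot of the dark rack. Only when the light rack is empty, pick it up and stack it squarely, slots up and in line, on the other light rack that stands empty. Leave the two tiles already in the dark rack, the empty light rack, the amber bottle, the ink tube and the whetstone where they are.

Things in the scene. Friction and masses are not known exactly. Their poses are not given: they have to be found in the camera images.
- full_rack: Dark wood rack, fixed. Grooved block, 60 x 166 x 38 mm high (x, y, z). Four open-ended slots run across it along its x, at y = -63, -21, +21, +63 mm, 12 mm wide, 28 mm deep (floor 10 mm above the underside), mouths rounded 4 mm. Origin: centre of its underside. Two slots hold the pale and the white tile, the other two are free.
- empty_rack_center (a point): Light wood rack, same shape as the dark one, loose, about 0.25 kg. This is the one that holds the red and the rings tile and is to be emptied, then stacked. Origin at its centre, 19 mm above its underside; it can be gripped across its 60 mm width at the 30 mm wide middle rib (y = 0).
- spare_rack_center (a point): Light wood rack, same shape as the dark one, loose, about 0.4 kg, empty from the start; the emptied rack goes on top of it. Origin at its centre, 19 mm above its underside.
- tile_red_center (a point): Red-washed carving tile, 70 x 96 x 8 mm, standing on its long edge in a slot of the light rack. Origin at the tile's centre; x points up along the 70 mm side, y along the long side (parallel to the slot), z is the face normal. About half the tile stands clear above the rack.
- tile_rings_center (a point): Plain wood, ring-carved carving tile, 66 x 92 x 8 mm, standing on its long edge in a slot of the light rack. Origin at the tile's centre; x points up along the 66 mm side, y along the long side (parallel to the slot), z is the face normal. About half the tile stands clear above the rack.
- tile_pale_center (a point): Bystander: pale wood, flower-carved carving tile, 70 x 99 x 8 mm, standing on its long edge in a slot of the dark rack. Origin at the tile's centre; x points up along the 70 mm side, y along the long side (parallel to the slot), z is the face normal. About half the tile stands clear above the rack.
- tile_white_center (a point): Bystander: white-washed, flower-carved carving tile, 70 x 97 x 10 mm, standing on its long edge in a slot of the dark rack. Origin at the tile's centre; x points up along the 70 mm side, y along the long side (parallel to the slot), z is the face normal. About half the tile stands clear above the rack.
- liner_a_top (a point): Thin fixed cork strip, 10 x 58 x 2 mm, on the floor of one free slot of the dark rack. Point at the middle of its upper face, 12 mm above the rack's underside: a tile put in this slot rests on it. Its x axis runs along the slot.
- liner_b_top (a point): The same kind of cork strip in the other free slot of the dark rack.
- bottle_center (a point): Bystander: upright amber bottle with a white cap, diameter 56 mm, 115 mm high. Point half-way up its axis.
- tube_center (a point): Bystander: yellow ink tube lying flat, 33 x 104 x 22 mm. Point at its centre; y is its long axis.
- stone_center (a point): Bystander: whetstone lying flat, 40 x 110 x 17 mm. Point at its centre; y is its long axis.
Mind the look-alikes: they are no part of the job. What is shaped like the part that bears tile_white_center but blue, pink or purple is not meant.

How it is judged:
By the outcome, as a careful person would: the job done as asked, in the order asked, and still so for the second after the job is handed in, with the robot touching nothing.
It also fails if it takes over 72 s, if anything falls off the work surface, if the arm or the gripper's body presses on something with over 40 N, if the wrist force passes 120 N, or if a joint passes its speed limit or range.

### The arm

A 7-joint arm with a two-finger parallel gripper is mounted at the origin on a cart in front of the work surface, level with it; the furniture and walls round the work are solid. World frame = base frame: x ahead of the robot, y to its left, z up, the work surface at z = 0. Lengths are in m, angles in rad, forces in N, time in s.
With the tool pointing down it reaches from about 0.4 to 0.85 m from the base axis. Payload 4.4 kg.
Tool frame: the origin (TCP) lies between the finger pads; the fingertips stand 22 mm ahead of it and the grasp point (between the pads) lies 3 mm ahead of it; z points along the fingers, y is the direction in which the jaws open and shut (so a half turn about z gives the same grasp; the last joint's range is limited). The gripper opens to 94 mm and grips with 3 to 60 N. Pads are 16 mm wide; open, the fingers measure 119 mm over their backs; the gripper's body (75 mm by 177 mm) begins 78 mm behind the grasp point.
Start: joints at [1.039, 0.628, 0.038, 1.517, -0.027, 0.996, -0.02], TCP at [0.292, -0.581, 0.188] pointing down, gripper open.
Joint ranges: [-3.06, 3.06], [-0.37, 2.12], [-1.25, 1.32], [0.18, 2.47], [-1.1, 4.24], [0.23, 1.98], [-2.94, 2.94]. Speed limits (rad/s): [2.57, 2.57, 3.14, 3.14, 3.14, 3.14, 3.14].

### API

Orientations are given as a 3x3 rotation matrix whose columns are the frame's x, y, z axes.
In Python, from workcell import env gives the robot as it stands.
- The arm moves only by the tool servo_tool, never from a script. Its arguments are lists of equal length, an entry for each row: "slide": the shift along the world's x, y, z in mm, a list of three; "yaw": the turn about the world's z in degrees. A call has 1 to 12 rows; each row shifts and turns the commanded pose from where the row before left it; what a row does not reach is not made up. A row lasts 1/12 s, in which the tool goes at most 41.7 mm and 7.16 degrees, less where a joint would pass 70% of its speed; a pose out of reach is approached as far as the arm can. A call is refused whole if a number of a shift passes 41.7 or a number of a turn 7.16, either way. A call with a gripper value outside its range is refused whole. "jaw" is the closure in counts, from 0 (fully open) to 255 (shut), set as the call begins (left out, the last holds). The fingers move at their own pace and stop on an object; the grip force is fixed at half the most. Time passes only in rows, so rows that do not move let the fingers close. It gives the time, the measured TCP pose, the force and the opening at its end, in the units of the state.
- env.observe(): the state, without advancing time (a new reading comes with each control period).
- env.read_camera(name): name is "side" or "top"; returns a dict with "pixels" (384x512x3 uint8, red, green, blue), "fx", "fy", "cx", "cy" (pixels), "D" ([k1, k2, p1, p2, k3] as OpenCV has them; the pictures are not rectified), "rvec" (rotation vector, rad) and "tvec" (3), from world to camera coordinates, as OpenCV has them. Camera axes: x right, y down, z forward; pixel columns grow to the right and rows downward; lengths in m; the calibration is good to about 2 mm. A picture is of the moment at which its call begins. There is no depth.
- env.sign_off(): hands the job in, once; it reports no verdict.
The state is a dict: "time_s": time; "q": joint angles; "dq": joint speeds; "joint_torque": joint torques, N m; "eef_pos": TCP position; "ee_rot": TCP orientation; "force": force on the tool from outside, world axes, zero at the start; "moment": the same for the moment, N m; "width": finger opening in m.
Only numpy, scipy, OpenCV 4.12 (cv2) and the standard library are available. Lean on these libraries where they do the work, as an engineer would, in place of code of your own. Each camera call takes 0.05 s, during which the arm holds its last target.

## Working session

There is one attempt and no reset: what is moved stays moved. The work goes in short steps, Python scripts to look and compute and a tool call to move; the robot and the scene stay as the last step left them, time stands still between calls to the robot, and variables do not carry over. Pictures are saved under pics/ and viewed, and the job is handed in when it is done.

Besides the shell and the picture viewer there is one more tool, called after ">>>" as name(argument=value, ...), one argument or row to a line, values as JSON. servo_tool: Moves the arm, as the interface text tells. Its arguments: {"type":"object","properties":{"slide":{"type":"array"},"yaw":{"type":"array"},"jaw":{"type":"number"}},"required":["slide","yaw"]}

```bash
mkdir -p pics; cat > h.py <<'E'
import numpy as np, cv2, pickle
from workcell import env
def snap(name,tag):
    c=env.read_camera(name); pickle.dump(c,open(f'pics/{tag}.pkl','wb'))
    cv2.imwrite(f'pics/{tag}.png',cv2.resize(c['pixels'][:,:,::-1],(800,600),interpolation=cv2.INTER_CUBIC)); return c
def load(tag): return pickle.load(open(f'pics/{tag}.pkl','rb'))
def KD(c): return np.array([[c['fx'],0,c['cx']],[0,c['fy'],c['cy']],[0,0,1.]]),np.array(c['D'],float)
def proj(c,P):
    K,D=KD(c); return cv2.projectPoints(np.array(P,float).reshape(-1,3),np.array(c['rvec'],float),np.array(c['tvec'],float),K,D)[0].reshape(-1,2)
def unproj(c,uv,z):
    K,D=KD(c); n=cv2.undistortPoints(np.array(uv,float).reshape(-1,1,2),K,D).reshape(-1,2)
    R=cv2.Rodrigues(np.array(c['rvec'],float))[0]; t=np.array(c['tvec'],float).ravel(); C=-R.T@t
    d=np.c_[n,np.ones(len(n))]@R
    return C+d*((np.broadcast_to(z,len(n))-C[2])/d[:,2])[:,None]
E
python3 - <<'E'
from h import *
for n in('top','side'):
    c=snap(n,n+'0'); R=cv2.Rodrigues(np.array(c['rvec'],float))[0]
    print(n,c['fx'],c['D'],(-R.T@np.array(c['tvec']).ravel()).round(3),R.round(2).tolist())
o=env.observe(); print(o['time_s'],o['eef_pos'],np.round(o['ee_rot'],3),o['force'],o['width'])
E
```

```text
top 395.4476903306239 [-0.0489444  0.         0.         0.         0.       ] [ 0.411 -0.064  1.297] [[-0.01, -1.0, 0.01], [-0.99, 0.01, -0.13], [0.13, -0.01, -0.99]]
side 483.4424004618811 [0.05307591 0.         0.         0.         0.        ] [ 0.45  -1.462  0.63 ] [[1.0, -0.09, 0.0], [-0.03, -0.37, -0.93], [0.08, 0.92, -0.37]]
0.1 [ 0.29170599 -0.58017243  0.18674315] [[ 0.893  0.449 -0.001]
 [ 0.449 -0.893  0.002]
 [-0.    -0.002 -1.   ]] [0.73391402 0.46059266 0.00870849] 0.09397463252592043
```

View pics/top0.png

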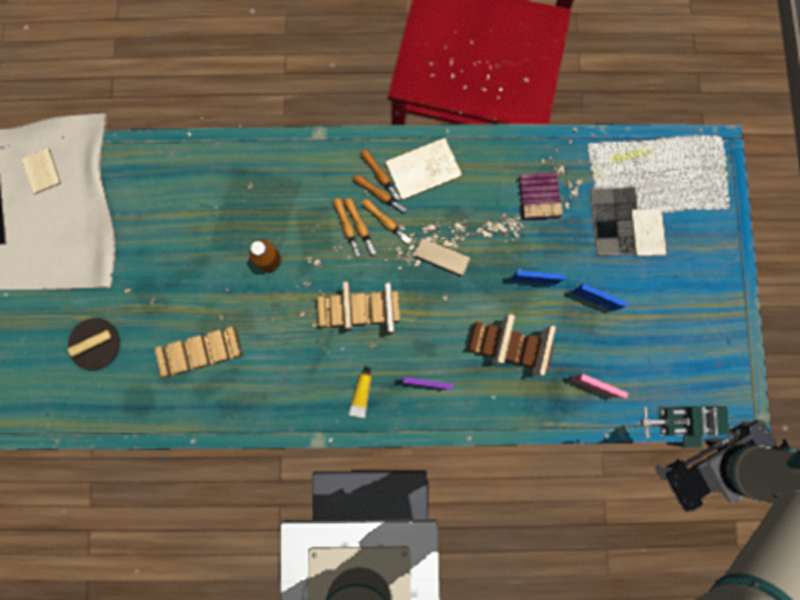

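View pics/side0.png

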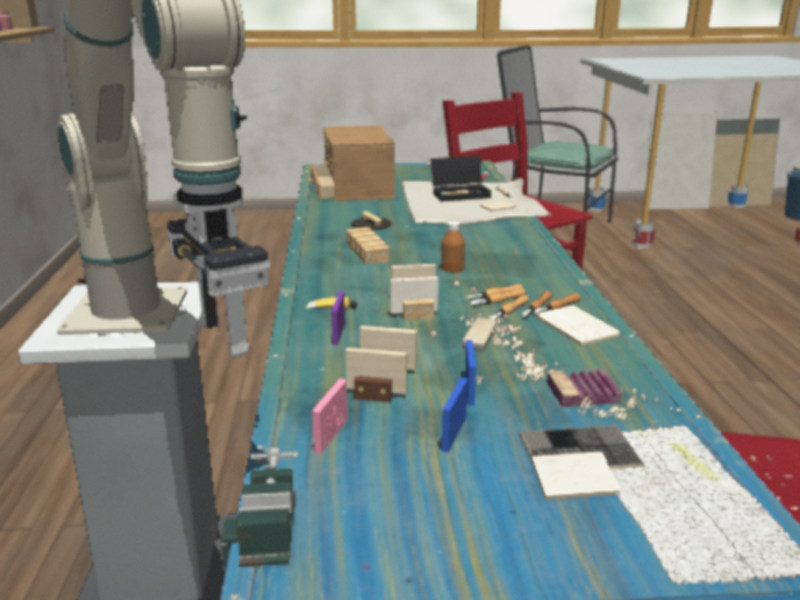

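```bash
python3 - <<'E'
from h import *
a=load('top0')['pixels'][:,:,::-1]
b=load('side0')['pixels'][:,:,::-1]
x=cv2.resize(a[165:275,90:370],(800,314),interpolation=cv2.INTER_CUBIC)
y=cv2.resize(b[140:265,180:340],(800,625),interpolation=cv2.INTER_CUBIC)[:600]
cv2.imwrite('pics/a.png',x);cv2.imwrite('pics/b.png',y)
E
```

```text
(no output)
```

View pics/a.png

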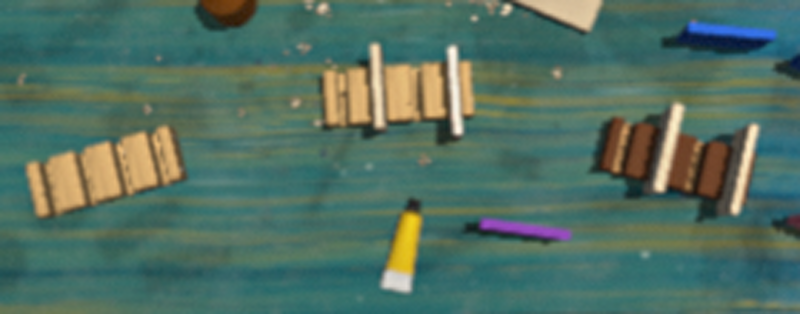

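View pics/b.png

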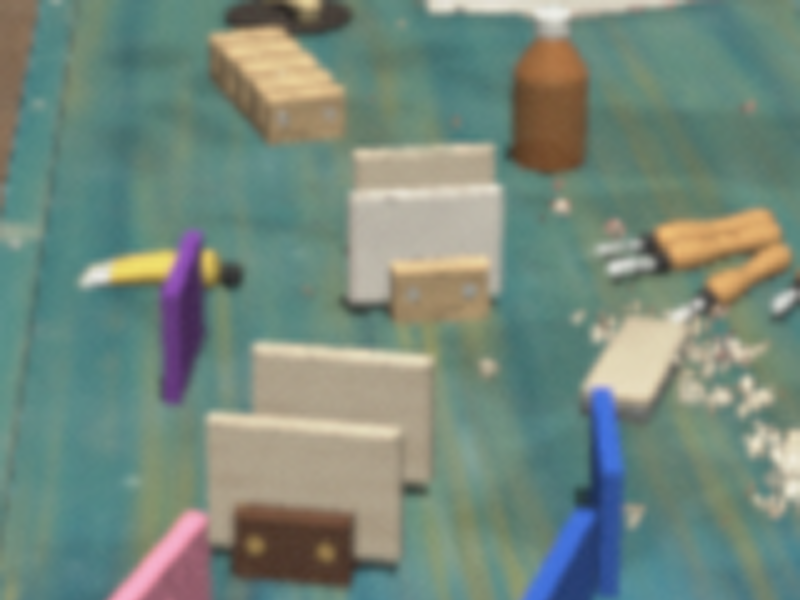

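```bash
python3 - <<'E'
from h import *
a=load('top0')['pixels'][:,:,::-1]
def crop(img,u,v,w,h,s,f):
    x=cv2.resize(img[v:v+h,u:u+w],(w*s,h*s),interpolation=cv2.INTER_CUBIC)
    for k in range(0,w,10): cv2.putText(x,str(u+k),(k*s,10),0,.35,(255,255,255)); x[::4,k*s]=255
    for k in range(0,h,10): cv2.putText(x,str(v+k),(0,k*s+10),0,.35,(255,255,255)); x[k*s,::4]=255
    cv2.imwrite(f,x)
crop(a,195,175,66,40,12,'pics/c1.png')
crop(a,295,195,66,50,12,'pics/c2.png')
crop(a,95,200,66,45,12,'pics/c3.png')
E
```

```text
(no output)
```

View pics/c1.png

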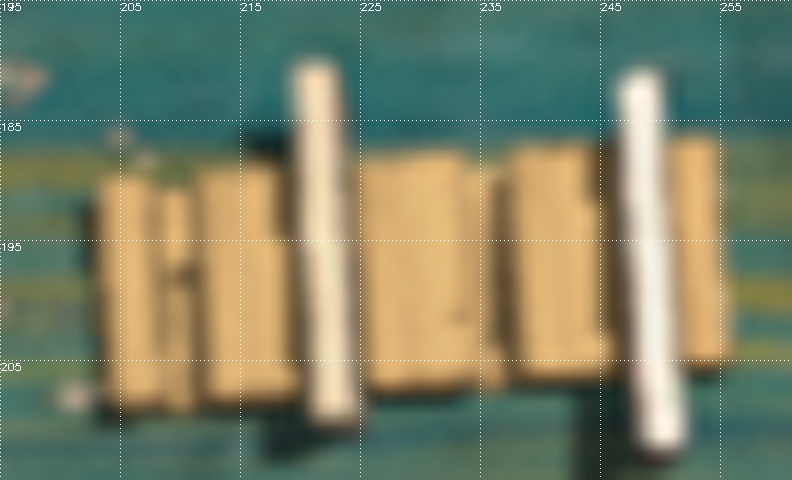

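View pics/c2.png

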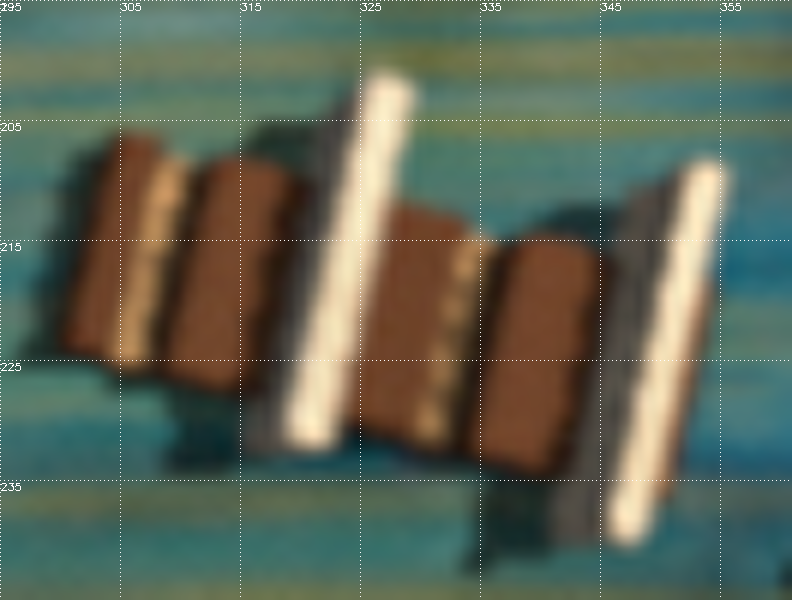

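View pics/c3.png

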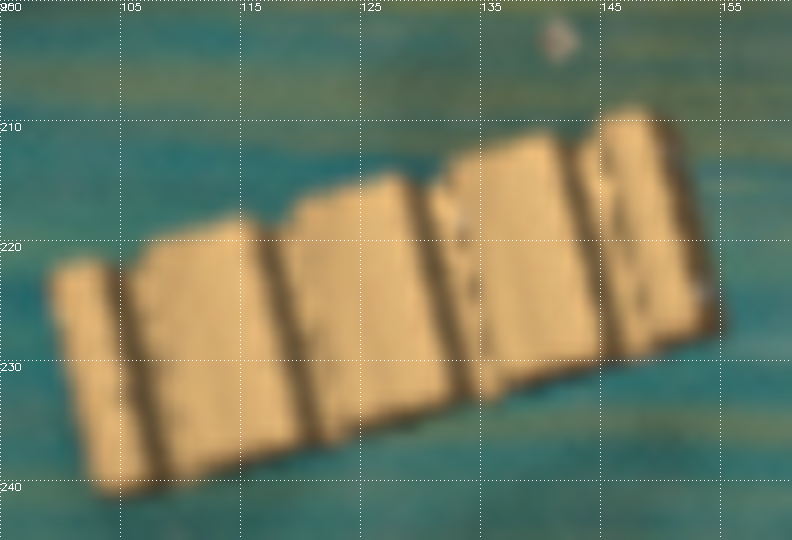

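```bash
cat > fit.py <<'E'
from h import *
from scipy.optimize import minimize
def box(x,y,th,cx,cy,sx,sy,z0,z1):
    c,s=np.cos(th),np.sin(th)
    P=[]
    for z in(z0,z1):
        for a,b in((-1,-1),(1,-1),(1,1),(-1,1)):
            lx,ly=cx+a*sx/2,cy+b*sy/2
            P.append((x+c*lx-s*ly,y+s*lx+c*ly,z))
    return np.array(P)
S=8
def render(c,boxes,roi):
    u,v,w,h=roi; m=np.zeros((h*S,w*S),np.uint8)
    for B in boxes:
        p=(proj(c,B)-[u,v]+.5)*S
        cv2.fillPoly(m,[cv2.convexHull(np.round((p-.5)*16).astype(np.int32))],255,shift=4)
    return cv2.GaussianBlur(cv2.resize(m,(w,h),interpolation=cv2.INTER_AREA).astype(float)/255,(0,0),.6)
def fgmask(c,roi,thr=0):
    u,v,w,h=roi; p=c['pixels'][v:v+h,u:u+w].astype(float)
    d=p[...,0]-p[...,2]
    return np.clip((d+25)/30,0,1)
E
python3 - <<'E'
from fit import *
c=load('top0')
p=c['pixels']
for n,r in dict(l=(197,177,62,38),d=(296,197,62,46),s=(96,203,62,42)).items():
    m=fgmask(c,r); cv2.imwrite(f'pics/m_{n}.png',cv2.resize((m*255).astype(np.uint8),None,fx=8,fy=8,interpolation=0))
    print(n,m[0].mean(),m[:,0].mean())
for uv in [(248,190),(221,190),(328,210),(321,222),(350,215),(230,200),(200,180),(215,187),(300,225),(310,200),(318,208)]: print(uv,p[uv[1],uv[0]])
print(unproj(c,[(229.7,197.7),(327,220),(126,225)],.038))
a=[cv2.imread(f'pics/m_{n}.png',0) for n in'lds']; h=max(i.shape[0] for i in a)
cv2.imwrite('pics/m.png',cv2.resize(np.hstack([np.pad(i,((0,h-i.shape[0]),(0,8))) for i in a]),(800,200)))
E
```

```text
l 0.0 0.5263157894736842
d 0.02903225806451613 0.1992753623188406
s 0.2887096774193549 0.03253968253968254
(248, 190) [245 237 223]
(221, 190) [236 216 177]
(328, 210) [111 128 109]
(321, 222) [215 192 159]
(350, 215) [127 115  96]
(230, 200) [223 182 119]
(200, 180) [ 55 105 101]
(215, 187) [58 78 63]
(300, 225) [46 75 68]
(310, 200) [111 126  96]
(318, 208) [51 54 42]
[[ 0.58090084 -0.00390134  0.038     ]
 [ 0.50543614 -0.31443843  0.038     ]
 [ 0.49667335  0.32796947  0.038     ]]
```

View pics/m.png

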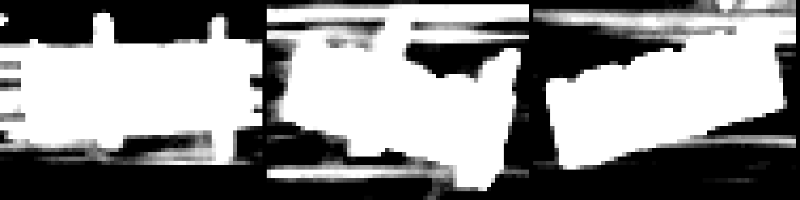

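```bash
sed -i "s/d=p\[...,0\]-p\[...,2\]/d=p[...,0]-p[...,1]/; s/np.clip((d+25)\/30,0,1)/np.clip((d+10)\/12,0,1)/" fit.py
cat > run1.py <<'E'
from fit import *
import sys
c=load('top0')
R=dict(l=(197,177,62,38),d=(296,197,62,46),s=(96,203,62,42))
init=dict(l=[.58,-.004,-.07],d=[.505,-.314,-.2],s=[.497,.328,.25])
tl=dict(l=[(21,66,8,92),(-63,70,8,96)],d=[(21,70,9,98),(-63,70,9,98)],s=[])
vis=[]
for n in R:
    m=fgmask(c,R[n]);
    def boxes(q):
        B=[box(q[0],q[1],q[2],0,0,.06,.166,0,.038)]
        for i,(yy,h,t,L) in enumerate(tl[n]):
            B.append(box(q[0],q[1],q[2],q[3+i],yy/1e3,L/1e3,t/1e3,.01,.01+h/1e3))
        return B
    f=lambda q:((render(c,boxes(q),R[n])-m)**2).mean()
    best=None
    for dth in(-.1,0,.1):
        q0=np.array(init[n]+[0]*len(tl[n]));q0[2]+=dth
        sim=np.vstack([q0]+[q0+np.eye(len(q0))[i]*(.012 if i!=2 else .08) for i in range(len(q0))])
        r=minimize(f,q0,method='Nelder-Mead',options=dict(initial_simplex=sim,xatol=1e-4,fatol=1e-7,maxiter=600))
        if best is None or r.fun<best.fun:best=r
    print(n,best.x.round(4),np.degrees(best.x[2]).round(2),best.fun)
    u,v,w,h=R[n]; im=cv2.resize(c['pixels'][v:v+h,u:u+w,::-1],None,fx=8,fy=8,interpolation=cv2.INTER_CUBIC).copy()
    q=best.x
    for B in boxes(q)+[box(q[0],q[1],q[2],0,s/1e3,.06,.012,.038,.038) for s in(-63,-21,21,63)]:
        P=(proj(c,B)-[u,v]+.5)*8
        for k in(0,4): cv2.polylines(im,[P[k:k+4].astype(int)],True,(0,0,255) if k else (255,0,0),1)
    vis.append(im)
h=max(i.shape[0] for i in vis)
vis=[np.pad(i,((0,h-i.shape[0]),(0,0),(0,0))) for i in vis]
cv2.imwrite('pics/v1.png',np.vstack([vis[0],vis[1]])[:,:]); cv2.imwrite('pics/v2.png',vis[2])
E
python3 run1.py; python3 -c "
import cv2;a=cv2.imread('pics/v1.png');print(a.shape)"
```

```text
l [ 0.5841 -0.0013  0.0543  0.0038 -0.0069] 3.11 0.025252261960153854
d [ 0.5033 -0.316  -0.2749  0.006   0.0046] -15.75 0.011150034761725321
s [0.4988 0.3307 0.2663] 15.26 0.011528247637176199
(736, 496, 3)
```

```bash
python3 -c "
import cv2;a=cv2.imread('pics/v1.png');h=a.shape[0]//2;cv2.imwrite('pics/v1a.png',a[:h]);cv2.imwrite('pics/v1b.png',a[h:])"
```

```text
(no output)
```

View pics/v1a.png

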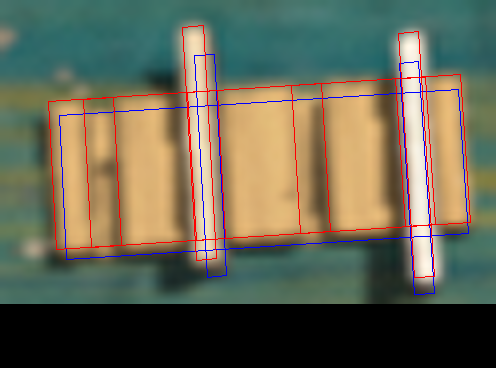

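View pics/v1b.png

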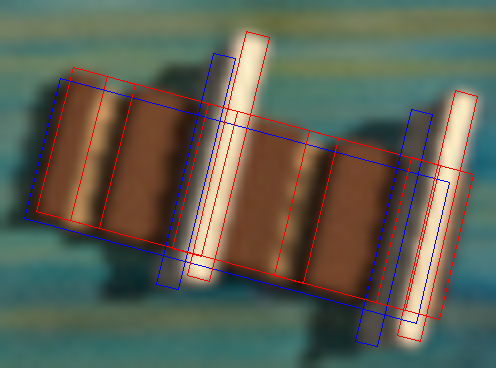

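View pics/v2.png

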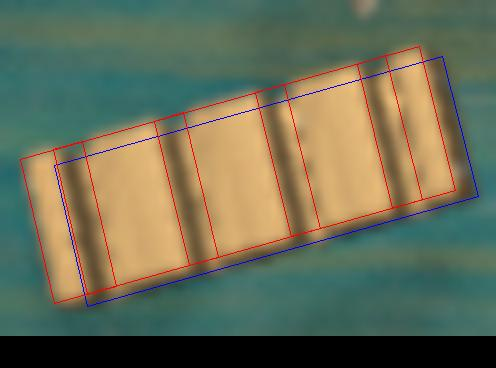

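```bash
sed -i "s/np.clip((d+10)\/12,0,1)/np.clip((d+28)\/62,0,1)/" fit.py; python3 run1.py;  python3 -c "
import cv2,numpy as np;a=cv2.imread('pics/v1.png');h=a.shape[0]//2;b=cv2.imread('pics/v2.png');cv2.imwrite('pics/w1.png',np.vstack([a[:300],b[:300]]));cv2.imwrite('pics/w2.png',a[h:])"
```

```text
l [ 0.5837 -0.0009  0.0557  0.005  -0.0073] 3.19 0.019525854627143818
d [ 0.5034 -0.316  -0.271   0.0073  0.0035] -15.53 0.030441710057208717
s [0.4987 0.3311 0.2646] 15.16 0.009501228848168264
```

View pics/w1.png

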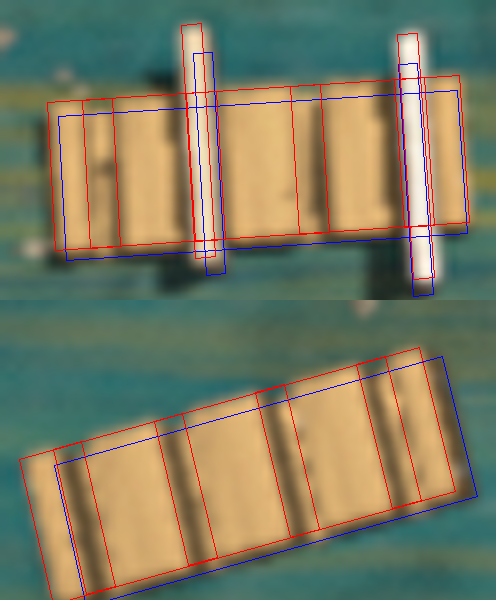

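View pics/w2.png

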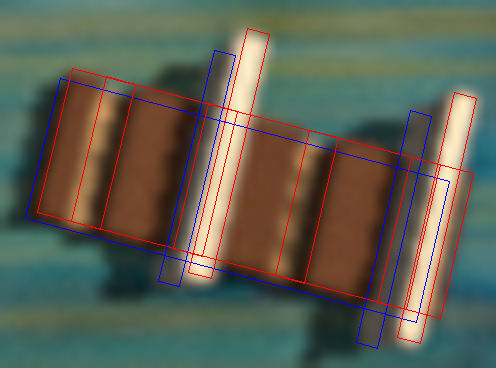

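```bash
cat > ov.py <<'E'
from fit import *
Q=dict(l=[.5837,-.0009,.0557,.005,-.0073],d=[.5034,-.316,-.271,.0073,.0035],s=[.4987,.3311,.2646])
tl=dict(l=[(21,66,8,92),(-63,70,8,96)],d=[(21,70,9,98),(-63,70,9,98)],s=[])
def boxes(q,n):
    B=[box(q[0],q[1],q[2],0,0,.06,.166,0,.038)]
    for i,(yy,h,t,L) in enumerate(tl[n]):
        B.append(box(q[0],q[1],q[2],q[3+i],yy/1e3,L/1e3,t/1e3,.01,.01+h/1e3))
    return B
def over(c,Q,roi,s,fn):
    u,v,w,h=roi
    im=cv2.resize(c['pixels'][v:v+h,u:u+w,::-1],None,fx=s,fy=s,interpolation=cv2.INTER_CUBIC).copy()
    for n in Q:
        for B in boxes(Q[n],n):
            P=((proj(c,B)-[u,v]+.5)*s).astype(int)
            for k in(0,4): cv2.polylines(im,[P[k:k+4]],True,(0,0,255) if k else (255,0,0),1)
            for k in range(4): cv2.line(im,P[k],P[k+4],(0,255,0),1)
    cv2.imwrite(fn,im)
if __name__=='__main__':
    c=load('side0')
    over(c,Q,(215,140,70,60),9,'pics/o1.png')
    over(c,Q,(210,200,70,60),9,'pics/o2.png')
E
python3 ov.py
```

```text
(no output)
```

View pics/o1.png

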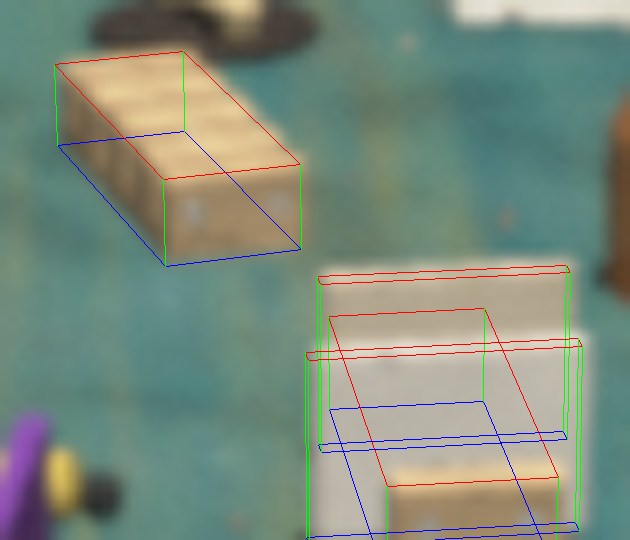

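View pics/o2.png

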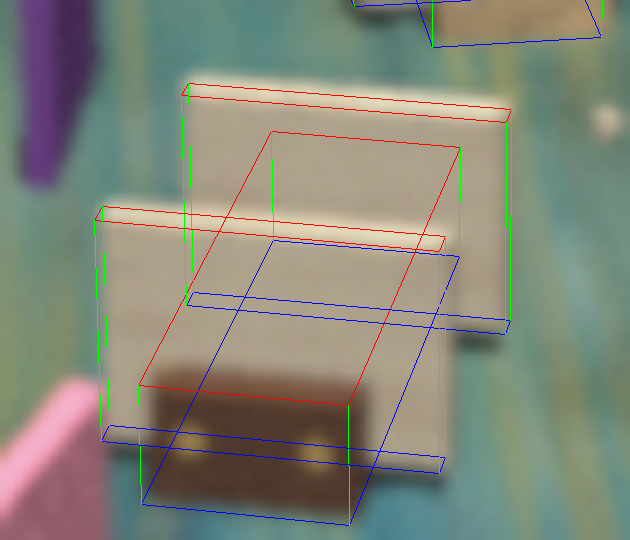

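>>> servo_tool(
  slide=[
    [24, 42, 0],
    [24, 41, 0],
    [24, 41, 0],
    [24, 41, 0],
    [24, 41, 0],
    [24, 41, 0],
    [24, 41, 0],
    [24, 41, 0],
    [24, 41, 0],
    [24, 41, 0],
    [24, 41, 0],
    [24, 41, 0],
  ],
  yaw=[-2, -2, -2, -2, -2, -2, -2, -2, -2, -2, -2, -1.5],
  jaw=140,
)

```text
refused, shift out of range in row 1
```

>>> servo_tool(
  slide=[
    [24, 41, 0],
    [24, 41, 0],
    [24, 41, 0],
    [24, 41, 0],
    [24, 41, 0],
    [24, 41, 0],
    [24, 41, 0],
    [24, 41, 0],
    [24, 41, 0],
    [24, 41, 0],
    [24, 41, 0],
    [24, 41, 0],
  ],
  yaw=[-2, -2, -2, -2, -2, -2, -2, -2, -2, -2, -2, -1.5],
  jaw=140,
)

```text
time_s: 1.1
eef_pos: [0.545, -0.1472, 0.1874]
ee_rot: [[0.999, 0.054, -0.001], [0.054, -0.999, 0.0], [-0.001, -0.0, -1.0]]
force: [0.9, -0.3, -0.6]
width: 0.0428
```

>>> servo_tool(
  slide=[
    [11, 27, -17],
    [11, 27, -17],
    [12, 28, -18],
    [0, 0, 0],
    [0, 0, 0],
  ],
  yaw=[0, 0, 0, 0, 0],
)

```text
time_s: 1.52
eef_pos: [0.5779, -0.0647, 0.134]
ee_rot: [[0.998, 0.06, -0.003], [0.06, -0.998, 0.001], [-0.003, -0.001, -1.0]]
force: [0.2, -0.8, 0.1]
width: 0.0423
```

```bash
python3 - <<'E'
from h import *
for n in('top','side'): snap(n,n+'1')
o=env.observe(); print(o['time_s'],o['eef_pos'],np.round(o['ee_rot'],3),o['force'],o['width'])
t=load('top1')['pixels'][160:225,190:290,::-1]; s=load('side1')['pixels'][90:210,190:330,::-1]
cv2.imwrite('pics/g1.png',cv2.resize(t,(800,520),interpolation=2)); cv2.imwrite('pics/g2.png',cv2.resize(s,(700,600),interpolation=2))
E
```

```text
1.6167 [ 0.57823467 -0.06852923  0.13562616] [[ 0.999  0.055 -0.   ]
 [ 0.055 -0.999 -0.001]
 [-0.     0.001 -1.   ]] [-0.2741981  -0.91599496 -0.42119279] 0.04208441947875885
```

View pics/g1.png

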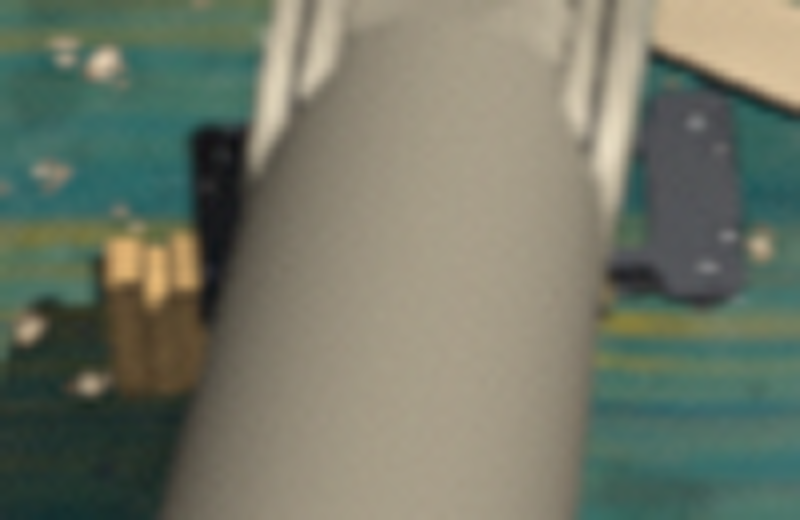

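View pics/g2.png

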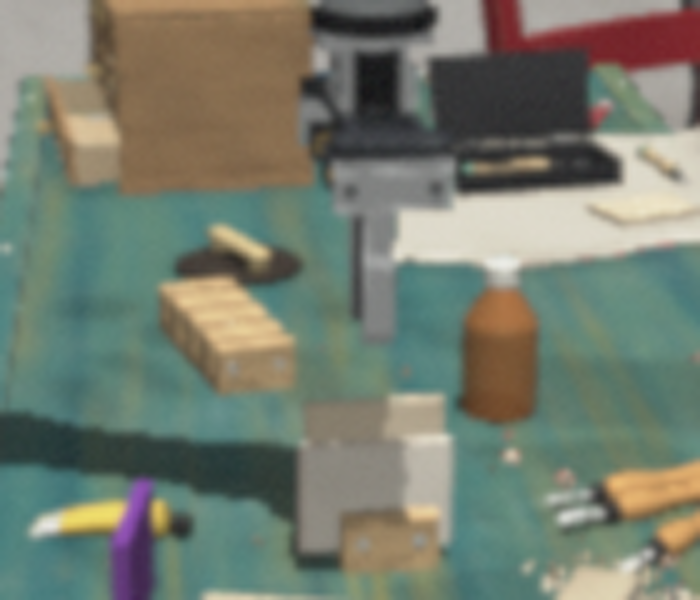

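>>> servo_tool(
  slide=[
    [0, 0, -18],
    [0, 0, -18],
    [0, 0, -18],
    [0, 0, -16],
    [0, 0, 0],
    [0, 0, 0],
  ],
  yaw=[0, 0, 0, 0, 0, 0],
)

```text
time_s: 2.12
eef_pos: [0.5781, -0.0691, 0.0659]
ee_rot: [[0.999, 0.053, -0.001], [0.053, -0.999, -0.001], [-0.001, 0.001, -1.0]]
force: [0.3, 0.5, 0.8]
width: 0.0425
```

>>> servo_tool(
  slide=[
    [0, 0, 0],
    [0, 0, 0],
    [0, 0, 0],
    [0, 0, 0],
    [0, 0, 0],
    [0, 0, 0],
  ],
  yaw=[0, 0, 0, 0, 0, 0],
  jaw=190,
)

```text
time_s: 2.62
eef_pos: [0.5787, -0.0672, 0.0659]
ee_rot: [[0.998, 0.056, 0.001], [0.056, -0.998, -0.0], [0.001, 0.0, -1.0]]
force: [1.0, 0.1, -0.3]
width: 0.0238
```

```bash
python3 - <<'E'
from h import *
for n in('side',): snap(n,n+'2')
o=env.observe(); print(o['time_s'],o['eef_pos'],o['force'],o['width'])
s=load('side2')['pixels'][120:210,220:330,::-1]
cv2.imwrite('pics/g3.png',cv2.resize(s,(733,600),interpolation=2))
E
```

```text
2.6667 [ 0.57866508 -0.06718908  0.06579058] [-0.42936995  0.34040917 -0.17720359] 0.023825373652294844
```

View pics/g3.png

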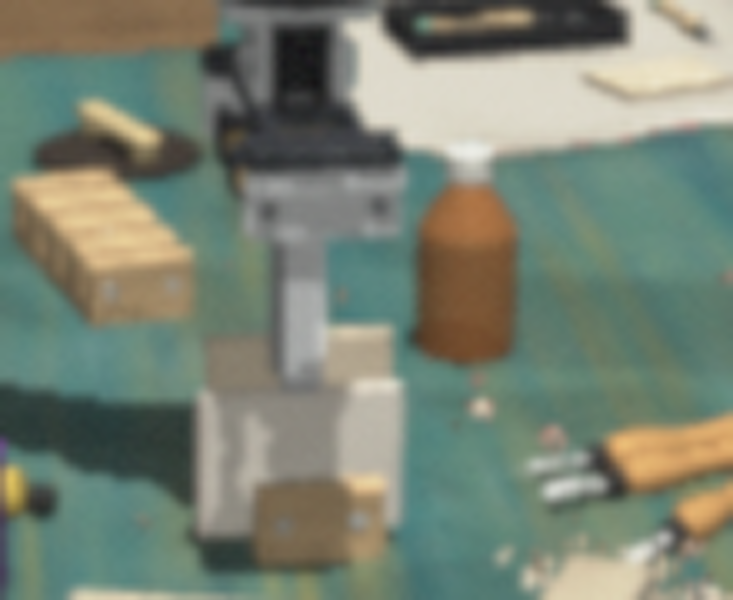

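```bash
python3 - <<'E'
from h import *
c=load('side2')
P=[(.5787,-.0915,.044),(.5787,-.079,.044),(.58,-.064,.08),(.58,-.068,.08),(.532,-.068,.08),(.628,-.068,.08),(.5787,-.055,.044)]
print((( proj(c,P)-[220,120]+.5)*6.667).round(0))
E
```

```text
[[298. 486.]
 [296. 475.]
 [296. 392.]
 [297. 395.]
 [194. 398.]
 [399. 392.]
 [291. 456.]]
```

```bash
python3 - <<'E'
from h import *
c=load('side2')
s=c['pixels'][145:205,245:285,::-1]
cv2.imwrite('pics/g4.png',cv2.resize(s,(480,600),fx=12,fy=10,interpolation=0))
c1=load('side1')
P=[(.5787,-.0665-.021-.0125,.113),(.5787,-.0665-.021,.113)]
print(proj(c1,P))
print(c['pixels'][165:200,265].tolist())
E
```

```text
[[264.60204277 172.47543072]
 [264.22331431 171.03029167]]
[[167, 169, 167], [167, 169, 167], [167, 169, 168], [167, 169, 167], [167, 170, 167], [166, 169, 168], [167, 168, 167], [167, 169, 168], [163, 165, 164], [149, 151, 150], [136, 137, 136], [131, 133, 131], [118, 118, 118], [116, 116, 113], [129, 128, 121], [138, 134, 125], [139, 135, 126], [140, 137, 127], [140, 136, 127], [139, 136, 126], [139, 134, 126], [139, 136, 126], [139, 135, 126], [140, 136, 127], [141, 137, 128], [141, 137, 127], [131, 125, 114], [118, 108, 92], [118, 103, 81], [118, 101, 77], [120, 103, 78], [118, 102, 77], [117, 100, 76], [119, 102, 78], [121, 104, 79]]
```

View pics/g4.png

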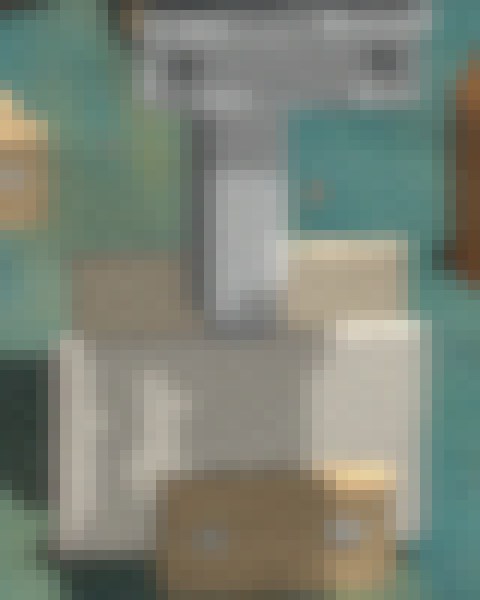

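```bash
python3 - <<'E'
from h import *
c=load('side0')
T=np.array([.2917,-.5802,.1867]); y=np.array([.449,-.893,0]);x=np.array([.893,.449,0])
for a in(.047,.0595):
  for b in (-.008,.008):
    print(proj(c,[T+a*y+b*x-[0,0,.022],T-a*y+b*x-[0,0,.022]]).round(1).tolist())
s=c['pixels'][90:240,90:190,::-1]
cv2.imwrite('pics/g5.png',cv2.resize(s,(400,600),interpolation=2))
t=load('top1'); print(unproj(t,[(216,185),(277,184)],.25))
t=load('top0');s=t['pixels'][250:340,400:512,::-1]
cv2.imwrite('pics/g6.png',cv2.resize(s,(747,600),interpolation=2))
print(proj(t,[T,T+.0595*y-[0,0,.022],T-.0595*y-[0,0,.022]]))
E
```

```text
[[148.8, 247.4], [133.3, 228.3]]
[[156.8, 245.3], [140.9, 226.4]]
[[151.0, 250.2], [131.4, 225.9]]
[[159.1, 248.0], [138.9, 224.1]]
[[ 0.58714093  0.02257503  0.25      ]
 [ 0.58802934 -0.14117714  0.25      ]]
[[434.61037651 291.06134995]
 [448.59990961 280.34939472]
 [413.27315974 300.32490837]]
```

View pics/g5.png

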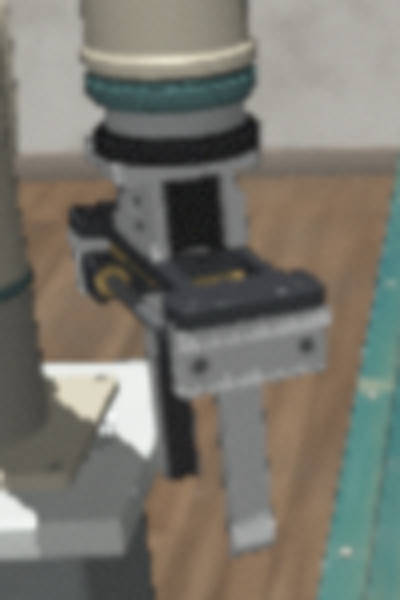

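View pics/g6.png

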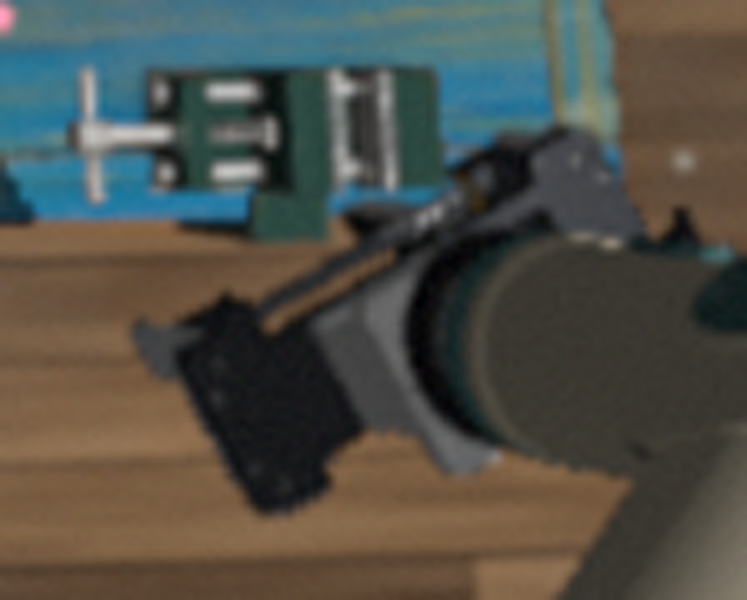

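>>> servo_tool(
  slide=[
    [0, 0, 0],
    [0, 0, 0],
    [0, 0, 0],
    [0, 0, -10],
    [0, 0, -10],
    [0, 0, -10],
    [0, 0, 0],
  ],
  yaw=[0, 0, 0, 0, 0, 0, 0],
  jaw=140,
)

```text
time_s: 3.25
eef_pos: [0.5764, -0.0669, 0.0328]
ee_rot: [[0.998, 0.056, -0.005], [0.056, -0.998, 0.0], [-0.005, -0.001, -1.0]]
force: [0.7, 0.3, -0.6]
width: 0.0424
```

```bash
python3 - <<'E'
from h import *
for n in('side',): snap(n,n+'3')
o=env.observe(); print(o['time_s'],o['eef_pos'],o['force'],o['width'])
s=load('side3')['pixels'][145:205,235:295,::-1]
cv2.imwrite('pics/g7.png',cv2.resize(s,(600,600),interpolation=2))
E
```

```text
3.3 [ 0.577023   -0.0670842   0.03371122] [-0.28287125  0.01172778  0.4753817 ] 0.042137895878411415
```

View pics/g7.png

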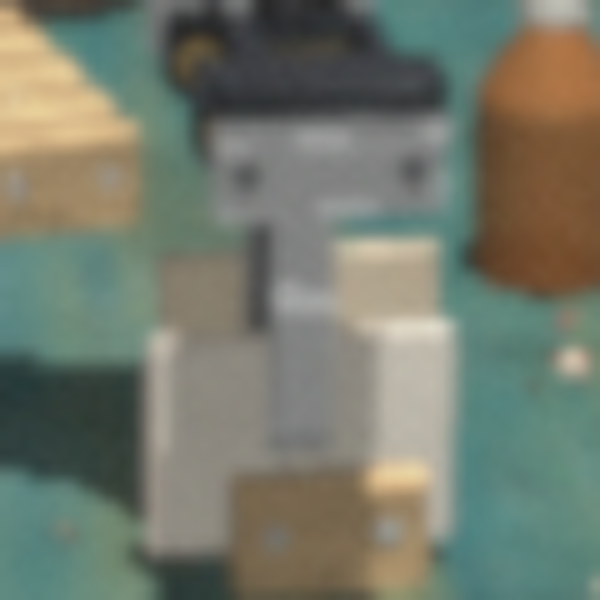

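>>> servo_tool(
  slide=[
    [1, 0, -3],
    [0, 0, 0],
    [0, 0, 0],
    [0, 0, 0],
    [0, 0, 0],
    [0, 0, 0],
    [0, 0, 0],
    [0, 0, 0],
    [0, 0, 0],
  ],
  yaw=[0, 0, 0, 0, 0, 0, 0, 0, 0],
  jaw=255,
)

```text
time_s: 4.05
eef_pos: [0.5797, -0.0673, 0.0328]
ee_rot: [[0.998, 0.056, 0.0], [0.056, -0.998, -0.0], [0.0, 0.0, -1.0]]
force: [0.1, -0.2, 2.5]
width: 0.0076
```

>>> servo_tool(
  slide=[
    [0, 0, 8],
    [0, 0, 8],
    [0, 0, 10],
    [0, 0, 12],
    [0, 0, 12],
  ],
  yaw=[0, 0, 0, 0, 0],
)

```text
time_s: 4.47
eef_pos: [0.5797, -0.0673, 0.0841]
ee_rot: [[0.998, 0.056, 0.001], [0.056, -0.998, -0.0], [0.001, 0.0, -1.0]]
force: [-0.1, -0.0, -0.8]
width: 0.008
```

```bash
python3 - <<'E'
from h import *
for n in('side',): snap(n,n+'4')
o=env.observe(); print(o['time_s'],o['eef_pos'],o['force'],o['width'])
s=load('side4')['pixels'][135:205,225:295,::-1]
cv2.imwrite('pics/g8.png',cv2.resize(s,(560,560),interpolation=2))
E
```

```text
4.5167 [ 0.58154908 -0.06755577  0.08644041] [-0.21235762  0.34156559  2.01862028] 0.007929860586660462
```

View pics/g8.png

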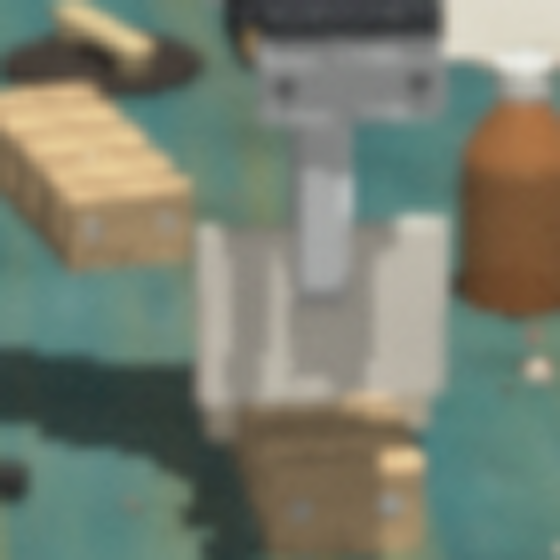

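>>> servo_tool(
  slide=[
    [0, 0, 20],
    [0, 0, 20],
    [-6, -20, 10],
    [-8, -25, 0],
    [-8, -25, 0],
    [-8, -25, 0],
    [-8, -25, 0],
    [-8, -25, 0],
    [-6, -25, 0],
    [-6, -20, 0],
    [0, 0, 0],
    [0, 0, 0],
  ],
  yaw=[0, 0, -2.7, -2, -2, -2, -2, -2, -2, -2, -2, 0],
)

```text
time_s: 5.52
eef_pos: [0.5209, -0.2592, 0.1332]
ee_rot: [[0.962, -0.271, 0.001], [-0.271, -0.962, -0.001], [0.001, 0.001, -1.0]]
force: [0.6, 0.3, -1.6]
width: 0.0077
```

```bash
python3 - <<'E'
from h import *
for n in('side','top'): snap(n,n+'5')
o=env.observe(); print(o['time_s'],o['eef_pos'],o['force'],o['width'],np.round(o['ee_rot'],3)[:,1])
s=load('side5')['pixels'][135:265,185:315,::-1]
cv2.imwrite('pics/g9.png',cv2.resize(s,(600,600),interpolation=2))
s=load('top5')['pixels'][150:260,190:370,::-1]
cv2.imwrite('pics/g10.png',cv2.resize(s,(800,489),interpolation=2))
E
```

```text
5.6167 [ 0.52189524 -0.25658317  0.13293443] [-0.16779899 -0.46883117  0.03828292] 0.008063316104596215 [-0.266 -0.964 -0.001]
```

View pics/g9.png

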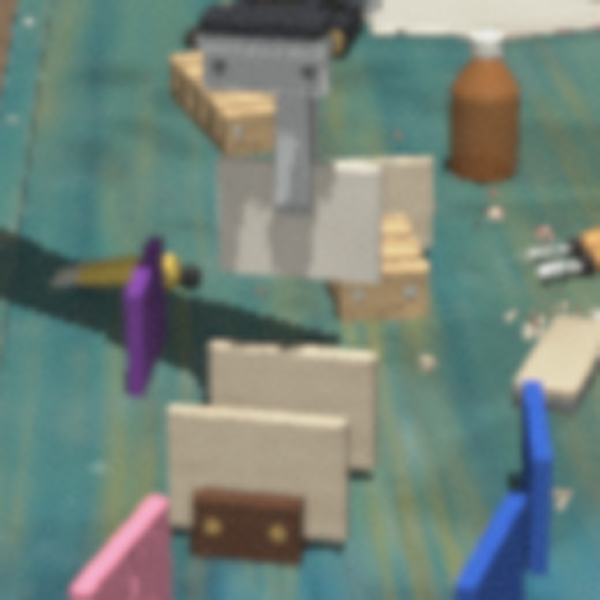

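View pics/g10.png

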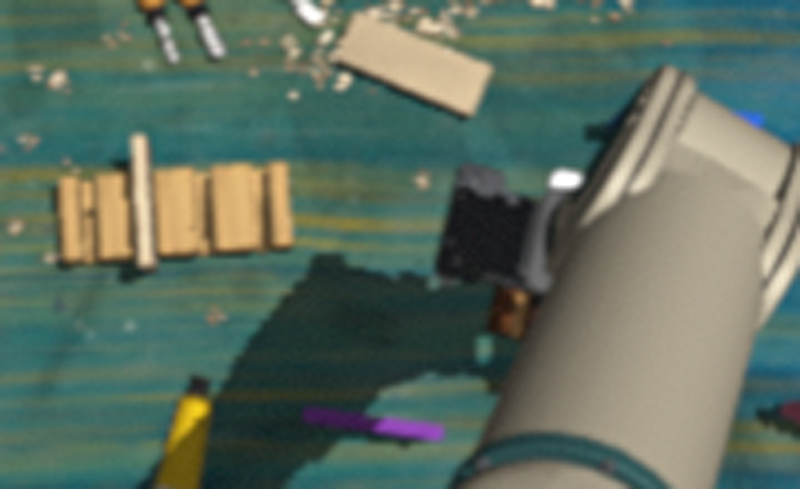

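```bash
python3 - <<'E'
from fit import *
t=load('top5'); print(unproj(t,[(317.1,190.5)],.1805))
c=load('side5')
def ov(c,B,roi,s,fn):
    u,v,w,h=roi
    im=cv2.resize(c['pixels'][v:v+h,u:u+w,::-1],None,fx=s,fy=s,interpolation=cv2.INTER_CUBIC).copy()
    for b in B:
        P=((proj(c,b)-[u,v]+.5)*s).astype(int)
        for k in(0,4): cv2.polylines(im,[P[k:k+4]],True,(0,0,255) if k else (255,0,0),1)
    cv2.imwrite(fn,im)
th=-.271; X,Y=.5025,-.318
B=[box(.519,-.257,th,0,0,.096,.008,.1105,.1805)]+[box(X,Y,th,.007,.021,.099,.008,.01,.08),box(X,Y,th,.004,-.063,.097,.01,.01,.08),box(X,Y,th,0,0,.06,.166,0,.038)]
ov(c,B,(215,160,65,105),6,'pics/h1.png')
ov(load('top0'),B[1:],(296,197,62,46),10,'pics/h2.png')
ov(t,B,(280,170,62,66),9,'pics/h3.png')
E
```

```text
[[ 0.5796665 -0.260797   0.1805   ]]
```

View pics/h1.png

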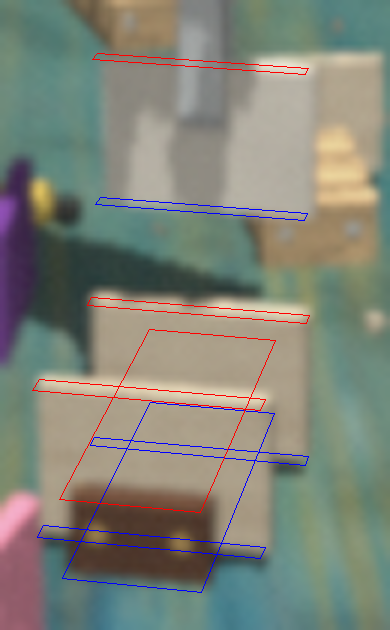

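View pics/h2.png

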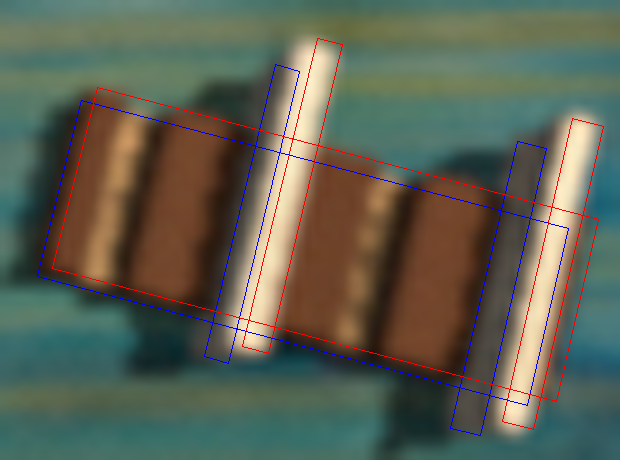

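View pics/h3.png

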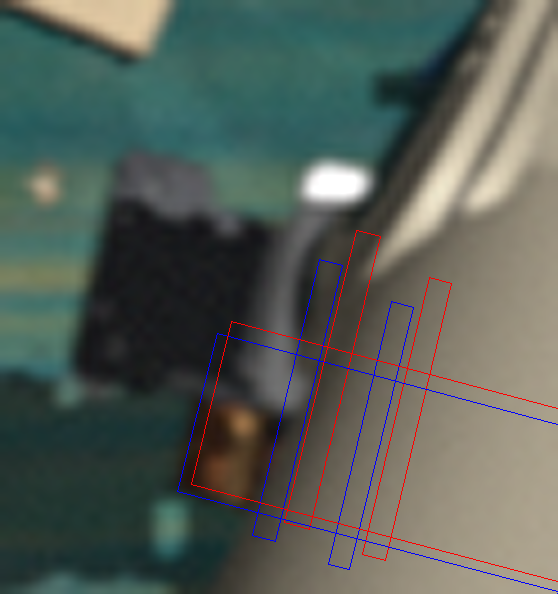

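>>> servo_tool(
  slide=[
    [1, 3, -10],
    [0, 0, -20],
    [0, 0, -20],
    [0, 0, -15],
    [0, 0, 0],
    [0, 0, 0],
  ],
  yaw=[0, 0, 0, 0, 0, 0],
)

```text
time_s: 6.12
eef_pos: [0.5222, -0.2528, 0.0666]
ee_rot: [[0.964, -0.266, -0.002], [-0.266, -0.964, 0.001], [-0.002, -0.001, -1.0]]
force: [0.5, -0.4, -0.7]
width: 0.0081
```

```bash
python3 - <<'E'
from h import *
for n in('side','top'): snap(n,n+'6')
o=env.observe(); print(o['time_s'],o['eef_pos'],o['force'],o['width'],np.round(o['ee_rot'],3)[:,1])
s=load('side6')['pixels'][165:265,205:305,::-1]
cv2.imwrite('pics/g11.png',cv2.resize(s,(600,600),interpolation=2))
s=load('top6')['pixels'][170:240,280:360,::-1]
cv2.imwrite('pics/g12.png',cv2.resize(s,(640,560),interpolation=2))
E
```

```text
6.2167 [ 0.52335769 -0.25396013  0.06818563] [0.70147723 0.11281853 0.30133267] 0.008123164737262328 [-0.266 -0.964  0.   ]
```

View pics/g11.png

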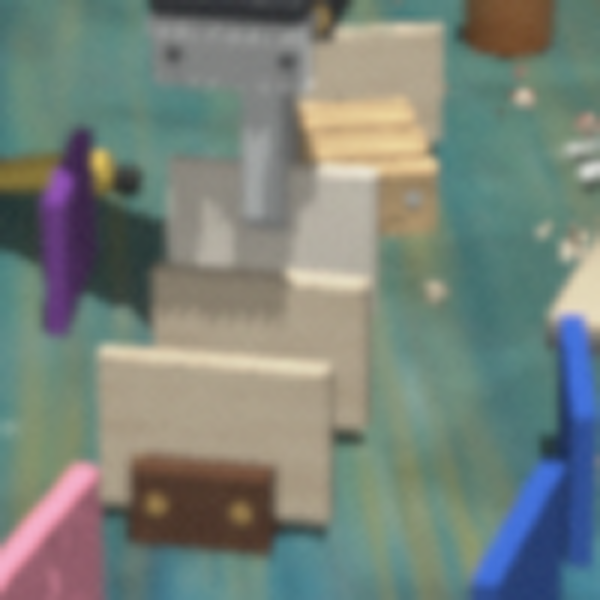

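View pics/g12.png

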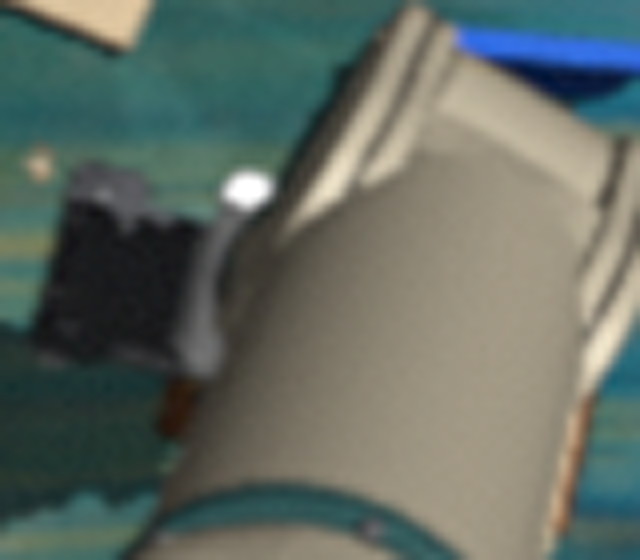

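```bash
python3 - <<'E'
from fit import *
c=load('side6')
th=-.271
u,v,s=205,165,6
im=cv2.resize(c['pixels'][v:v+100,u:u+100,::-1],None,fx=s,fy=s,interpolation=cv2.INTER_CUBIC).copy()
X,Y=.5035,-.316
cx,cy=X-np.sin(th)*.063,Y+np.cos(th)*.063; print(cx,cy)
for b in [box(cx,cy,th,0,0,.096,.008,.0445,.1145),box(X,Y,th,.007,.021,.099,.008,.01,.08),box(X,Y,th,.004,-.063,.097,.01,.01,.08),box(X,Y,th,0,0,.06,.166,0,.038)]:
    P=((proj(c,b)-[u,v]+.5)*s).astype(int)
    for k in(0,4): cv2.polylines(im,[P[k:k+4]],True,(0,0,255) if k else (255,0,0),1)
cv2.imwrite('pics/h4.png',im)
E
```

```text
0.5203647896657082 -0.25529926796544034
```

View pics/h4.png

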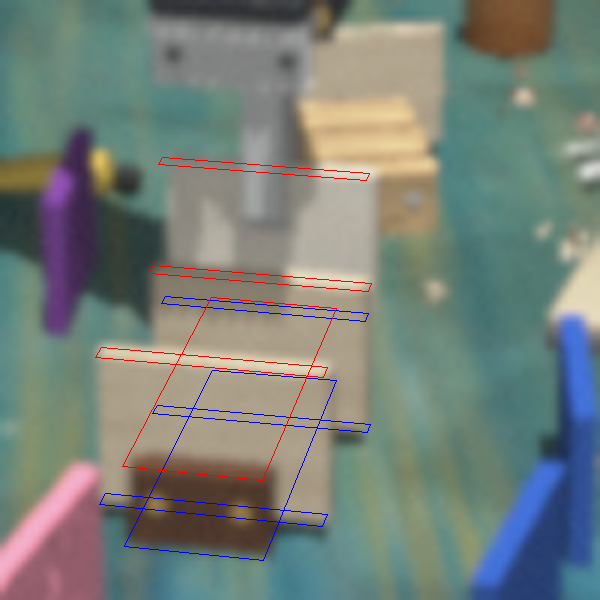

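>>> servo_tool(
  slide=[
    [0, 0, -4],
    [0, 0, -4],
    [0, 0, -4],
    [0, 0, -4],
    [0, 0, 0],
  ],
  yaw=[0, 0, 0, 0, 0],
)

```text
time_s: 6.63
eef_pos: [0.5222, -0.2547, 0.0509]
ee_rot: [[0.964, -0.268, -0.001], [-0.268, -0.964, -0.0], [-0.0, 0.001, -1.0]]
force: [-0.0, -1.8, -0.9]
width: 0.0079
```

>>> servo_tool(
  slide=[
    [0, 0, -4],
    [0, 0, -4],
    [0, 0, -4],
    [0, 0, -2],
    [0, 0, 0],
  ],
  yaw=[0, 0, 0, 0, 0],
)

```text
time_s: 7.05
eef_pos: [0.5222, -0.2546, 0.0369]
ee_rot: [[0.964, -0.268, -0.001], [-0.268, -0.964, -0.0], [-0.001, 0.0, -1.0]]
force: [-0.5, -3.1, -1.8]
width: 0.008
```

>>> servo_tool(
  slide=[
    [0, 0, -2],
    [0, 0, -1],
    [0, 0, -1],
    [0, 0, 0],
  ],
  yaw=[0, 0, 0, 0],
)

```text
time_s: 7.38
eef_pos: [0.5225, -0.2547, 0.0348]
ee_rot: [[0.963, -0.268, 0.0], [-0.268, -0.963, -0.0], [0.0, 0.0, -1.0]]
force: [-2.6, -2.0, 8.4]
width: 0.0079
```

>>> servo_tool(
  slide=[
    [0, 0, 1],
    [0, 0, 0],
    [0, 0, 0],
    [0, 0, 0],
    [0, 0, 0],
  ],
  yaw=[0, 0, 0, 0, 0],
  jaw=170,
)

```text
time_s: 7.8
eef_pos: [0.5226, -0.2537, 0.0343]
ee_rot: [[0.964, -0.267, -0.0], [-0.267, -0.964, 0.001], [-0.0, -0.001, -1.0]]
force: [-1.0, -0.7, -0.7]
width: 0.0309
```

>>> servo_tool(
  slide=[
    [0, 0, 15],
    [0, 0, 30],
    [0, 0, 30],
    [7, 20, 20],
    [10, 40, 0],
    [8, 40, 0],
    [7, 40, 0],
    [6, 40, 0],
    [4, 30, 0],
    [0, 10, 0],
    [0, 0, 0],
  ],
  yaw=[0, 0, 0, 2.5, 2.5, 2.5, 2.5, 2.5, 2.5, 2.5, 1.2],
)

```text
time_s: 8.72
eef_pos: [0.5645, -0.03, 0.1293]
ee_rot: [[0.998, 0.064, -0.001], [0.064, -0.998, 0.002], [-0.0, -0.002, -1.0]]
force: [-0.3, -0.1, 0.6]
width: 0.0316
```

```bash
python3 - <<'E'
from h import *
for n in('side','top'): snap(n,n+'7')
o=env.observe(); print(o['time_s'],o['eef_pos'],o['force'],o['width'],np.round(o['ee_rot'],3)[:,1])
s=load('side7')['pixels'][125:265,185:325,::-1]
cv2.imwrite('pics/g13.png',cv2.resize(s,(600,600),interpolation=2))
s=load('top7')['pixels'][160:250,190:370,::-1]
cv2.imwrite('pics/g14.png',cv2.resize(s,(800,400),interpolation=2))
E
```

```text
8.8167 [ 0.5642477  -0.03578397  0.12949546] [ 0.24448893 -0.99739796 -0.57961514] 0.03142745816662588 [ 0.055 -0.998  0.001]
```

View pics/g13.png

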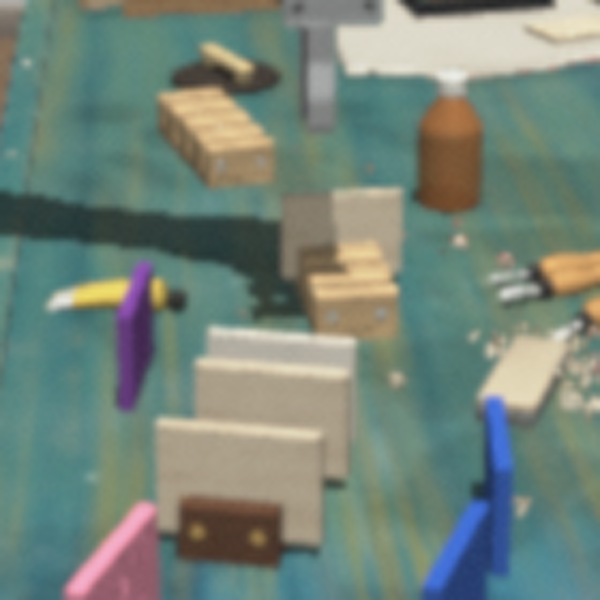

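View pics/g14.png

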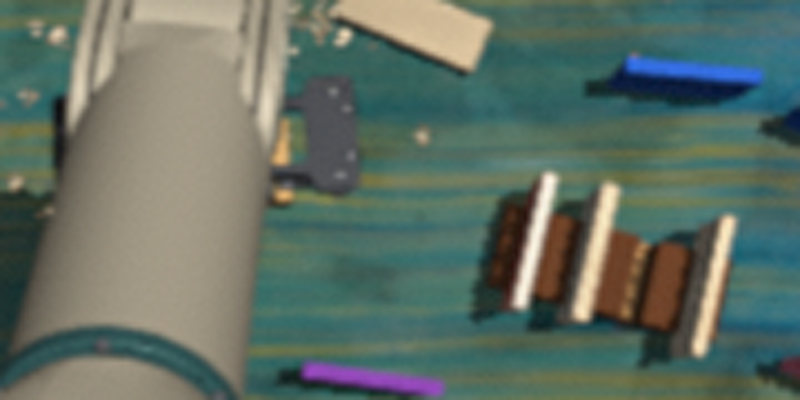

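>>> servo_tool(
  slide=[
    [10, 25, -10],
    [11, 26, -20],
    [0, 0, -20],
    [0, 0, 0],
    [0, 0, 0],
  ],
  yaw=[0, 0, 0, 0, 0],
  jaw=140,
)

```text
time_s: 9.23
eef_pos: [0.5844, 0.0133, 0.0788]
ee_rot: [[0.999, 0.051, -0.003], [0.051, -0.999, -0.002], [-0.003, 0.002, -1.0]]
force: [-0.2, 0.0, 0.5]
width: 0.0422
```

```bash
python3 - <<'E'
from h import *
for n in('side',): snap(n,n+'8')
o=env.observe(); print(o['time_s'],o['eef_pos'],o['force'],o['width'],np.round(o['ee_rot'],3)[:,1])
s=load('side8')['pixels'][125:205,215:315,::-1]
cv2.imwrite('pics/g15.png',cv2.resize(s,(750,600),interpolation=2))
E
```

```text
9.2833 [0.58532037 0.01321659 0.07986588] [ 0.79450133 -0.74889037 -0.75646   ] 0.04225410308276597 [ 0.051 -0.999  0.002]
```

View pics/g15.png

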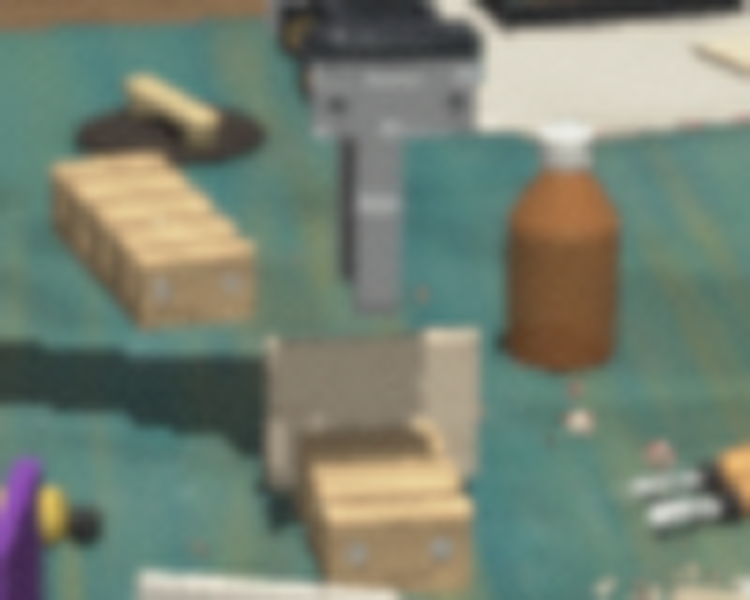

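>>> servo_tool(
  slide=[
    [-2, 4, -5],
    [0, 0, -16],
    [0, 0, -16],
    [0, 0, -12],
    [0, 0, 0],
    [0, 0, 0],
  ],
  yaw=[0, 0, 0, 0, 0, 0],
)

```text
time_s: 9.78
eef_pos: [0.5834, 0.0201, 0.0307]
ee_rot: [[0.999, 0.055, -0.0], [0.055, -0.999, -0.0], [-0.0, 0.0, -1.0]]
force: [-0.0, -1.3, -0.4]
width: 0.0424
```

>>> servo_tool(
  slide=[
    [0, 0, 0],
    [0, 0, 0],
    [0, 0, 0],
    [0, 0, 0],
    [0, 0, 0],
    [0, 0, 0],
    [0, 0, 0],
    [0, 0, 0],
  ],
  yaw=[0, 0, 0, 0, 0, 0, 0, 0],
  jaw=255,
)

```text
time_s: 10.45
eef_pos: [0.5836, 0.0207, 0.0307]
ee_rot: [[0.998, 0.056, 0.0], [0.056, -0.998, -0.0], [0.0, 0.0, -1.0]]
force: [-0.0, 0.3, 0.9]
width: 0.0086
```

>>> servo_tool(
  slide=[
    [0, 0, 8],
    [0, 0, 8],
    [0, 0, 10],
    [0, 0, 20],
    [0, 0, 25],
    [0, 0, 25],
    [0, 0, 0],
  ],
  yaw=[0, 0, 0, 0, 0, 0, 0],
)

```text
time_s: 11.03
eef_pos: [0.5874, 0.0208, 0.1323]
ee_rot: [[0.998, 0.055, 0.01], [0.055, -0.998, 0.001], [0.01, -0.0, -1.0]]
force: [0.8, -0.1, 0.1]
width: 0.0085
```

```bash
python3 - <<'E'
from h import *
for n in('side',): snap(n,n+'9')
o=env.observe(); print(o['time_s'],o['eef_pos'],o['force'],o['width'],np.round(o['ee_rot'],3)[:,1])
s=load('side9')['pixels'][115:205,215:315,::-1]
cv2.imwrite('pics/g16.png',cv2.resize(s,(660,594),interpolation=2))
E
```

```text
11.0833 [0.58602994 0.02082953 0.13013278] [-0.60408339 -0.28697479 -0.33748873] 0.008528064920446993 [ 0.056 -0.998 -0.   ]
```

View pics/g16.png

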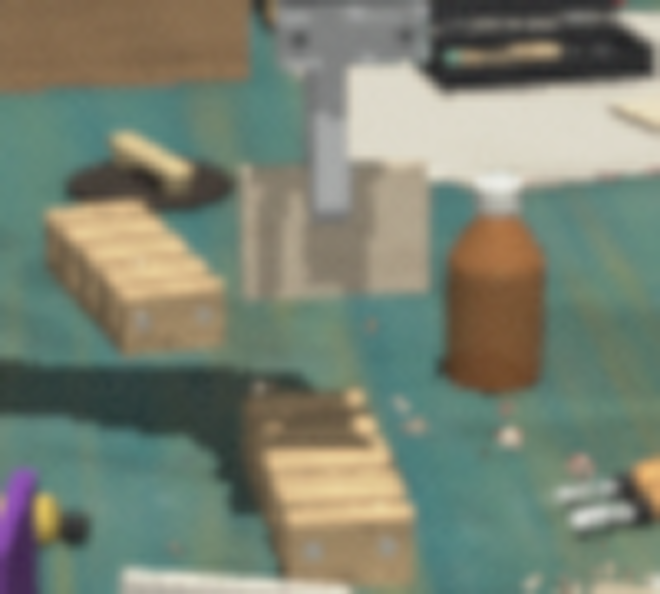

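>>> servo_tool(
  slide=[
    [-4, -17, 0],
    [-7, -30, 0],
    [-8, -35, 0],
    [-8, -35, 0],
    [-8, -35, 0],
    [-8, -35, 0],
    [-8, -35, 0],
    [-8, -35, 0],
    [-8, -35, 0],
    [-8, -30, 0],
    [-7, -20, 0],
    [-4, -15, 0],
  ],
  yaw=[-1, -1.7, -1.7, -1.7, -1.7, -1.7, -1.7, -1.7, -1.7, -1.7, -1.7, -0.7],
)

```text
time_s: 12.08
eef_pos: [0.4953, -0.339, 0.126]
ee_rot: [[0.962, -0.272, -0.002], [-0.272, -0.962, -0.001], [-0.002, 0.001, -1.0]]
force: [0.6, -0.4, -0.6]
width: 0.0085
```

>>> servo_tool(
  slide=[
    [0, 0, 0],
    [0, 0, 0],
  ],
  yaw=[0, 0],
)

```text
time_s: 12.25
eef_pos: [0.4974, -0.3356, 0.1261]
ee_rot: [[0.964, -0.268, -0.0], [-0.268, -0.964, 0.001], [-0.001, -0.001, -1.0]]
force: [0.3, 0.8, -0.9]
width: 0.0083
```

```bash
python3 - <<'E'
from h import *
for n in('side',): snap(n,n+'10')
o=env.observe(); print(o['time_s'],o['eef_pos'],o['force'],o['width'],np.round(o['ee_rot'],3)[:,1])
s=load('side10')['pixels'][165:265,205:305,::-1]
cv2.imwrite('pics/g17.png',cv2.resize(s,(600,600),interpolation=2))
E
```

```text
12.3 [ 0.49812666 -0.33420568  0.12617203] [ 1.05414072  0.92480077 -0.46217853] 0.008132682940797768 [-0.265 -0.964 -0.002]
```

View pics/g17.png

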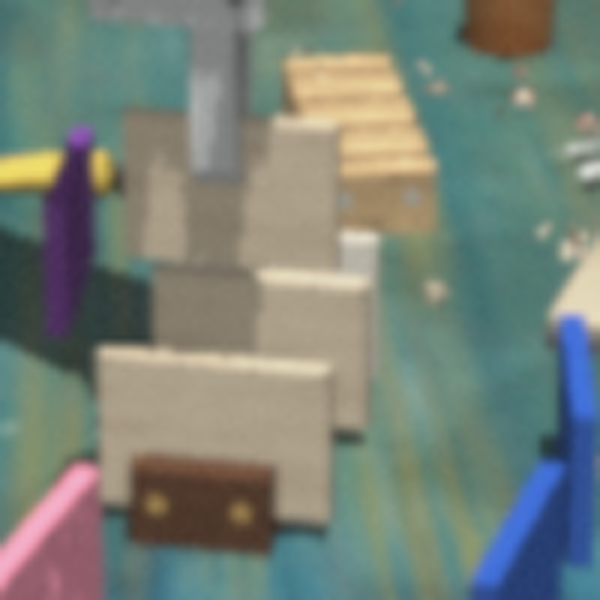

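>>> servo_tool(
  slide=[
    [0, -0.5, -15],
    [0, 0, -20],
    [0, 0, -15],
    [0, 0, -10],
    [0, 0, 0],
    [0, 0, 0],
  ],
  yaw=[0, 0, 0, 0, 0, 0],
)

```text
time_s: 12.8
eef_pos: [0.4982, -0.3352, 0.0664]
ee_rot: [[0.964, -0.265, -0.0], [-0.265, -0.964, 0.001], [-0.001, -0.001, -1.0]]
force: [0.6, 0.3, 0.0]
width: 0.0081
```

>>> servo_tool(
  slide=[
    [0, 0, -4],
    [0, 0, -4],
    [0, 0, -4],
    [0, 0, -3],
    [0, 0, 0],
  ],
  yaw=[0, 0, 0, 0, 0],
)

```text
time_s: 13.22
eef_pos: [0.4972, -0.3365, 0.051]
ee_rot: [[0.964, -0.267, -0.001], [-0.267, -0.964, 0.001], [-0.001, -0.0, -1.0]]
force: [-0.3, 0.7, -0.8]
width: 0.0085
```

>>> servo_tool(
  slide=[
    [0, 0, -4],
    [0, 0, -4],
    [0, 0, -4],
    [0, 0, -3],
    [0, 0, 0],
  ],
  yaw=[0, 0, 0, 0, 0],
)

```text
time_s: 13.63
eef_pos: [0.497, -0.3364, 0.0357]
ee_rot: [[0.964, -0.267, -0.001], [-0.267, -0.964, 0.001], [-0.001, -0.0, -1.0]]
force: [-0.1, 0.5, 0.0]
width: 0.0081
```

>>> servo_tool(
  slide=[
    [0, 0, -2],
    [0, 0, -1],
    [0, 0, -1],
    [0, 0, 0],
  ],
  yaw=[0, 0, 0, 0],
)

```text
time_s: 13.97
eef_pos: [0.4977, -0.3368, 0.0327]
ee_rot: [[0.964, -0.268, 0.0], [-0.268, -0.964, -0.0], [0.0, 0.0, -1.0]]
force: [0.1, -0.0, 0.2]
width: 0.0081
```

>>> servo_tool(
  slide=[
    [0, 0, -1],
    [0, 0, -1],
    [0, 0, 0],
  ],
  yaw=[0, 0, 0],
)

```text
time_s: 14.22
eef_pos: [0.4977, -0.3369, 0.0326]
ee_rot: [[0.964, -0.268, 0.001], [-0.268, -0.964, -0.0], [0.001, -0.0, -1.0]]
force: [-3.1, 2.5, 15.2]
width: 0.008
```

>>> servo_tool(
  slide=[
    [0, 0, 2],
    [0, 0, 0],
    [0, 0, 0],
    [0, 0, 0],
    [0, 0, 0],
  ],
  yaw=[0, 0, 0, 0, 0],
  jaw=175,
)

```text
time_s: 14.63
eef_pos: [0.4974, -0.3366, 0.0322]
ee_rot: [[0.964, -0.267, -0.0], [-0.267, -0.964, 0.0], [-0.0, -0.0, -1.0]]
force: [0.1, 0.5, 0.3]
width: 0.0292
```

>>> servo_tool(
  slide=[
    [0, 0, 15],
    [0, 0, 30],
    [0, 0, 30],
    [6, 20, 25],
    [8, 40, 0],
    [8, 40, 0],
    [8, 40, 0],
    [8, 40, 0],
    [8, 40, 0],
    [8, 40, 0],
    [8, 30, 0],
    [8, 20, 0],
  ],
  yaw=[0, 0, 0, 2.1, 2.1, 2.1, 2.1, 2.1, 2.1, 2.1, 2.1, 1.9],
)

```text
time_s: 15.63
eef_pos: [0.5675, -0.0218, 0.1323]
ee_rot: [[0.998, 0.062, -0.001], [0.062, -0.998, 0.002], [-0.001, -0.002, -1.0]]
force: [-0.5, -0.6, -0.9]
width: 0.0293
```

```bash
python3 - <<'E'
from h import *
for n in('side','top'): snap(n,n+'11')
o=env.observe(); print(o['time_s'],o['eef_pos'],o['force'],o['width'],np.round(o['ee_rot'],3)[:,1])
s=load('side11')['pixels'][125:265,185:325,::-1]
cv2.imwrite('pics/g18.png',cv2.resize(s,(600,600),interpolation=2))
s=load('top11')['pixels'][160:250,190:370,::-1]
cv2.imwrite('pics/g19.png',cv2.resize(s,(800,400),interpolation=2))
E
```

```text
15.7333 [ 0.56877245 -0.02089413  0.13221877] [-0.57879949  0.38062337  0.08104281] 0.029221772354437472 [ 0.064 -0.998 -0.003]
```

View pics/g18.png

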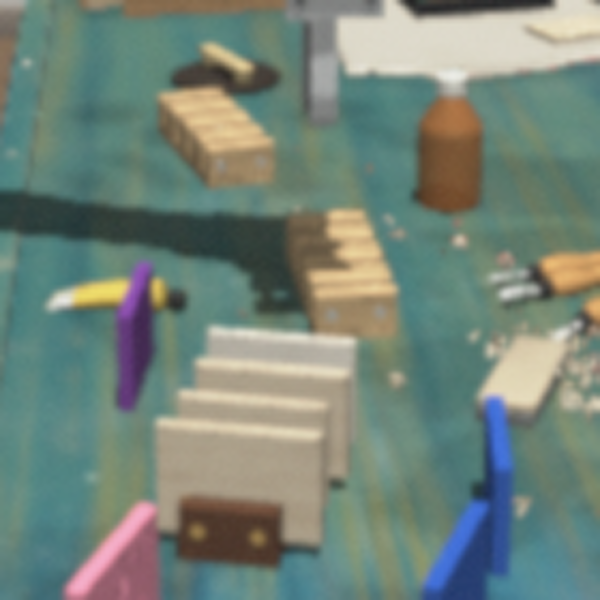

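View pics/g19.png

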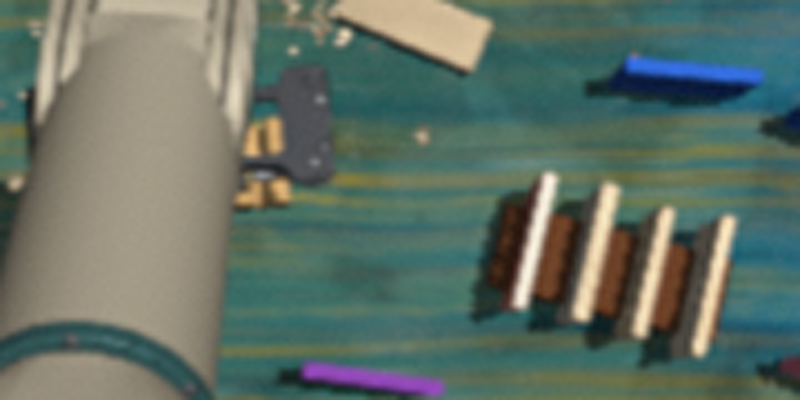

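```bash
python3 - <<'E'
from h import *
o=env.observe(); print(np.round(o['q'],3))
E
```

```text
[-0.093  0.583  0.126  1.809 -0.106  0.755 -1.417]
```

>>> servo_tool(
  slide=[
    [0, -17, 10],
    [0, -17, 10],
    [0, -17, 10],
    [0, -17, 5],
    [0, -17, 5],
    [0, -17, 0],
    [0, -17, 0],
    [0, -17, 0],
    [0, -17, 0],
    [0, -17, 0],
    [0, -17, 0],
    [0, -17, 0],
  ],
  yaw=[7, 7, 7, 7, 7, 7, 7, 7, 7, 7, 7, 7],
  jaw=0,
)

```text
time_s: 16.73
eef_pos: [0.5664, -0.2333, 0.1722]
ee_rot: [[0.046, 0.999, -0.001], [0.999, -0.046, -0.001], [-0.001, -0.001, -1.0]]
force: [0.4, -0.8, -0.8]
width: 0.094
```

```bash
python3 - <<'E'
from h import *
for n in('side','top'): snap(n,n+'12')
o=env.observe(); print(o['time_s'],o['eef_pos'],o['force'],o['width'],np.round(o['ee_rot'],3)[:,1],o['q'])
s=load('top12')['pixels'][150:260,80:300,::-1]
cv2.imwrite('pics/g20.png',cv2.resize(s,(800,400),interpolation=2))
E
```

```text
16.8333 [ 0.56570672 -0.23619115  0.17187298] [-0.30580769 -0.00422219  0.21629202] 0.09398921495985423 [ 0.998 -0.056 -0.001] [ 0.51860529  0.60241358 -0.27540413  1.63746909  0.19654271  0.92960235
  0.11508325]
```

View pics/g20.png

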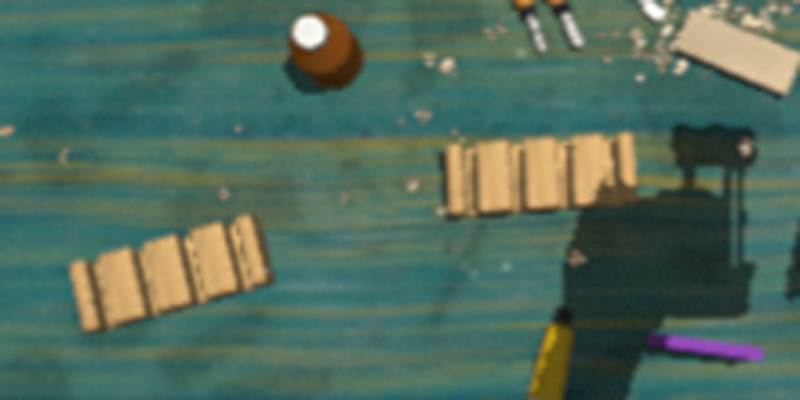

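```bash
cat > run2.py <<'E'
from fit import *
import sys
tt,ss=sys.argv[1:3]
ct,cs=load(tt),load(ss)
def mask(c,roi):
    u,v,w,h=roi; p=c['pixels'][v:v+h,u:u+w].astype(float)
    r=(p[...,0]-p[...,1])/(p.sum(-1)+30)
    return np.clip((r+.08)/.12,0,1)
R=dict(l=[(197,180,62,34),(250,170,50,40)],s=[(96,204,62,42),(218,142,40,32)])
init=dict(l=[.583,-.003,.055],s=[.4987,.331,.265])
for n in R:
    ms=[mask(ct,R[n][0]),mask(cs,R[n][1])]
    for which in('top','side','both'):
        def f(q):
            e=0
            if which!='side': e+=((render(ct,[box(*q[:3],0,0,.06,.166,0,.038)],R[n][0])-ms[0])**2).mean()
            if which!='top': e+=((render(cs,[box(*q[:3],0,0,.06,.166,0,.038)],R[n][1])-ms[1])**2).mean()
            return e
        best=None
        for d in(-.04,.04):
            q0=np.array(init[n]);sim=np.vstack([q0]+[q0+v for v in np.diag([.01,.01,d])])
            r=minimize(f,q0,method='Nelder-Mead',options=dict(initial_simplex=sim,xatol=1e-4,fatol=1e-8,maxiter=500))
            if best is None or r.fun<best.fun: best=r
        print(n,which,best.x[:2].round(4),np.degrees(best.x[2]).round(2),round(best.fun,4))
    for i in(0,1): cv2.imwrite(f'pics/k{n}{i}.png',cv2.resize((ms[i]*255).astype(np.uint8),None,fx=6,fy=6,interpolation=0))
a=[cv2.imread(f'pics/k{n}{i}.png',0) for n in'ls' for i in(0,1)]
H=max(x.shape[0] for x in a); cv2.imwrite('pics/k.png',cv2.resize(np.hstack([np.pad(x,((0,H-x.shape[0]),(0,6))) for x in a]),(800,200)))
E
python3 run2.py top12 side12
```

```text
l top [0.5837 0.0013] 2.82 0.0224
l side [0.5862 0.0023] 2.8 0.0772
l both [0.5846 0.0013] 2.78 0.1046
s top [0.4989 0.3305] 15.4 0.0081
s side [0.5026 0.3409] 15.3 0.0673
s both [0.5001 0.3308] 14.87 0.0919
```

View pics/k.png

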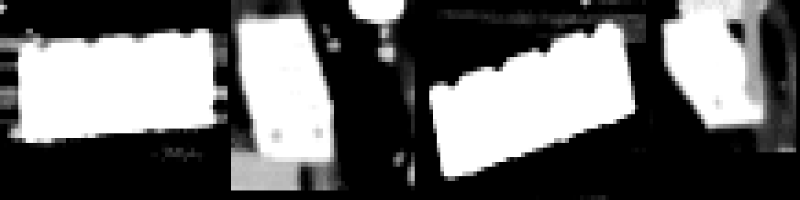

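```bash
cat > run3.py <<'E'
from fit import *
import sys
R=dict(l=(197,182,62,30),s=(96,206,62,38))
init=dict(l=[.583,-.001,.055],s=[.4987,.331,.265])
for tt in sys.argv[1:]:
  ct=load(tt)
  for a,w in((.08,.12),(.05,.1),(.02,.08)):
    res={}
    for n in R:
        u,v,W,h=R[n]; p=ct['pixels'][v:v+h,u:u+W].astype(float)
        m=np.clip(((p[...,0]-p[...,1])/(p.sum(-1)+30)+a)/w,0,1)
        f=lambda q:((render(ct,[box(*q[:3],0,0,.06,.166,0,.038)],R[n])-m)**2).mean()
        q0=np.array(init[n]);sim=np.vstack([q0]+[q0+v for v in np.diag([.01,.01,.04])])
        r=minimize(f,q0,method='Nelder-Mead',options=dict(initial_simplex=sim,xatol=1e-4,fatol=1e-8,maxiter=500)); res[n]=r.x
        print(tt,a,n,r.x.round(4),np.degrees(r.x[2]).round(2),round(r.fun,4))
    d=res['s']-res['l']; print('delta',d[:2].round(4),np.degrees(d[2]).round(2))
E
python3 run3.py top12 top0
```

```text
top12 0.08 l [0.5838 0.0012 0.0584] 3.35 0.025
top12 0.08 s [0.4989 0.3306 0.2681] 15.36 0.0084
delta [-0.0849  0.3294] 12.01
top12 0.05 l [0.5836 0.0008 0.054 ] 3.09 0.0147
top12 0.05 s [0.4986 0.3311 0.2647] 15.17 0.0081
delta [-0.085   0.3303] 12.07
top12 0.02 l [0.5835 0.0011 0.0587] 3.36 0.0096
top12 0.02 s [0.4987 0.3312 0.2612] 14.96 0.0121
delta [-0.0849  0.3302] 11.6
top0 0.08 l [ 0.5841 -0.0008  0.0592] 3.39 0.0532
top0 0.08 s [0.4987 0.3307 0.2675] 15.33 0.0085
delta [-0.0854  0.3315] 11.93
top0 0.05 l [ 0.5839 -0.0008  0.0557] 3.19 0.0373
top0 0.05 s [0.4987 0.3307 0.2662] 15.25 0.0083
delta [-0.0852  0.3316] 12.06
top0 0.02 l [ 0.5838 -0.0007  0.0605] 3.47 0.0321
top0 0.02 s [0.4987 0.3307 0.2609] 14.95 0.0122
delta [-0.0851  0.3315] 11.48
```

>>> servo_tool(
  slide=[
    [1, 20, 0],
    [2, 27, 0],
    [2, 27, 0],
    [2, 27, 0],
    [2, 27, 0],
    [2, 27, 0],
    [2, 27, 0],
    [2, 27, -10],
    [2, 20, -20],
    [0, 6, -20],
    [0, 0, 0],
    [0, 0, 0],
  ],
  yaw=[0.7, 0.7, 0.7, 0.7, 0.7, 0.7, 0.7, 0.7, 0.8, 0, 0, 0],
)

```text
time_s: 17.83
eef_pos: [0.5832, 0.0045, 0.1219]
ee_rot: [[-0.061, 0.998, -0.003], [0.998, 0.061, -0.001], [-0.0, -0.003, -1.0]]
force: [0.8, -0.6, -0.2]
width: 0.0941
```

```bash
python3 - <<'E'
from h import *
for n in('side',): snap(n,n+'13')
o=env.observe(); print(o['time_s'],o['eef_pos'],o['force'],o['width'],np.round(o['ee_rot'],3)[:,1])
s=load('side13')['pixels'][115:215,215:315,::-1]
cv2.imwrite('pics/g21.png',cv2.resize(s,(600,600),interpolation=2))
print(unproj(load('top12'),[(165,157)],.115))
E
```

```text
17.8833 [0.58432474 0.00363942 0.12285708] [0.62849323 0.25669543 0.34915374] 0.0937858719012687 [ 0.998  0.06  -0.001]
[[0.69858308 0.1901513  0.115     ]]
```

View pics/g21.png

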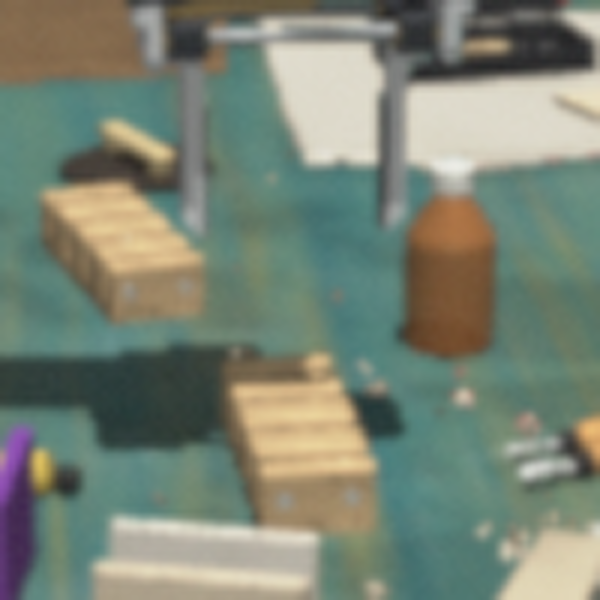

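```bash
python3 - <<'E'
from h import *
c=load('side13')
for z in(.10,.12,.13,.14,.15,.16): print(z,((proj(c,[(.531,.0,z),(.635,.004,z)])-[215,115]+.5)*6).round(0).tolist())
E
```

```text
0.1 [[195.0, 307.0], [386.0, 300.0]]
0.12 [[194.0, 272.0], [387.0, 265.0]]
0.13 [[194.0, 254.0], [387.0, 247.0]]
0.14 [[194.0, 236.0], [388.0, 229.0]]
0.15 [[194.0, 218.0], [388.0, 211.0]]
0.16 [[194.0, 200.0], [388.0, 193.0]]
```

>>> servo_tool(
  slide=[
    [0, -3, -20],
    [0, 0, -30],
    [0, 0, -30],
    [0, 0, -22],
    [0, 0, 0],
    [0, 0, 0],
  ],
  yaw=[0, 0, 0, 0, 0, 0],
)

```text
time_s: 18.38
eef_pos: [0.5847, 0.0, 0.021]
ee_rot: [[-0.06, 0.998, -0.0], [0.998, 0.06, -0.001], [-0.001, -0.0, -1.0]]
force: [1.0, 0.5, -0.0]
width: 0.0939
```

```bash
python3 - <<'E'
from h import *
for n in('side',): snap(n,n+'14')
o=env.observe(); print(o['time_s'],o['eef_pos'],o['force'],o['width'],np.round(o['ee_rot'],3)[:,1])
s=load('side14')['pixels'][130:210,230:310,::-1]
cv2.imwrite('pics/g22.png',cv2.resize(s,(600,600),interpolation=2))
E
```

```text
18.4333 [5.85785441e-01 3.82221566e-04 2.20678339e-02] [-0.1053518  -0.27114818  0.36379085] 0.09417700051621049 [0.998 0.06  0.002]
```

View pics/g22.png

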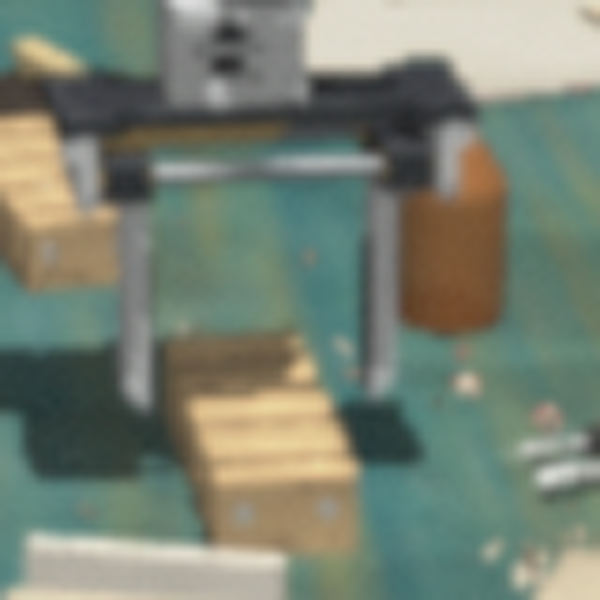

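>>> servo_tool(
  slide=[
    [0, 0, -10],
    [0, 0, -8],
    [0, 0, -7],
    [0, 0, 0],
  ],
  yaw=[0, 0, 0, 0],
)

```text
time_s: 18.77
eef_pos: [0.5837, 0.0011, -0.0055]
ee_rot: [[-0.062, 0.998, -0.002], [0.998, 0.062, -0.0], [-0.0, -0.002, -1.0]]
force: [0.1, 0.2, 0.5]
width: 0.0942
```

>>> servo_tool(
  slide=[
    [0, 0, 0],
    [0, 0, 0],
    [0, 0, 0],
    [0, 0, 0],
    [0, 0, 0],
    [0, 0, 0],
    [0, 0, 0],
    [0, 0, 0],
  ],
  yaw=[0, 0, 0, 0, 0, 0, 0, 0],
  jaw=255,
)

```text
time_s: 19.43
eef_pos: [0.5847, 0.0013, -0.0042]
ee_rot: [[-0.063, 0.998, 0.0], [0.998, 0.063, 0.0], [-0.0, 0.0, -1.0]]
force: [-0.2, -0.4, 1.3]
width: 0.0602
```

```bash
python3 - <<'E'
from h import *
for n in('side','top'): snap(n,n+'15')
o=env.observe(); print(o['time_s'],o['eef_pos'],o['force'],o['width'],np.round(o['ee_rot'],3)[:,1])
s=load('side15')['pixels'][130:210,230:310,::-1]
t=load('top15')['pixels'][165:225,190:270,::-1]
cv2.imwrite('pics/g23.png',np.hstack([cv2.resize(s,(400,400),interpolation=2),cv2.resize(t,(400,400),interpolation=2)]))
E
```

```text
19.5333 [ 0.58467135  0.00128323 -0.00422865] [-0.23885359  0.89225055  2.73554344] 0.059635853202258525 [0.998 0.063 0.   ]
```

View pics/g23.png

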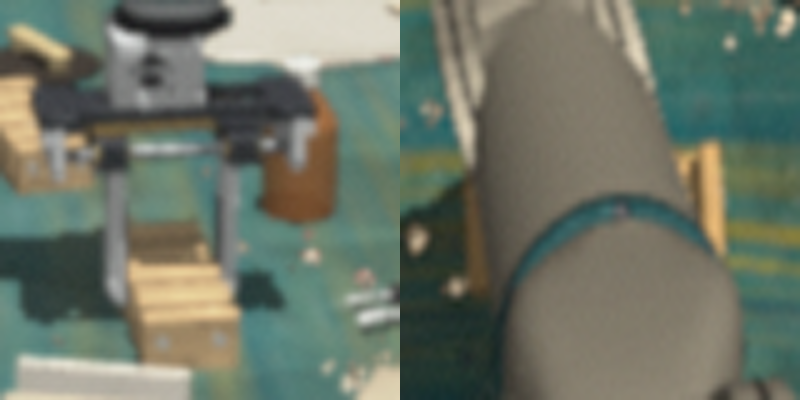

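>>> servo_tool(
  slide=[
    [0, 0, 8],
    [0, 0, 15],
    [0, 0, 25],
    [0, 0, 32],
    [-4, 15, 10],
    [-8, 30, 0],
    [-8, 32, 0],
    [-8, 32, 0],
    [-9, 35, 0],
    [-9, 35, 0],
    [-9, 35, 0],
    [-9, 35, 0],
  ],
  yaw=[0, 0, 0, 0, 1, 1, 1, 1, 1, 1, 1, 1],
)

```text
time_s: 20.53
eef_pos: [0.5185, 0.2527, 0.0851]
ee_rot: [[-0.203, 0.979, -0.001], [0.979, 0.203, 0.0], [0.0, -0.001, -1.0]]
force: [1.4, -0.4, -2.5]
width: 0.0602
```

>>> servo_tool(
  slide=[
    [-8, 31, 0],
    [-8, 29, 0],
    [-5, 21, 0],
    [0, 0, 0],
    [0, 0, 0],
  ],
  yaw=[1, 1, 1.6, 0, 0],
)

```text
time_s: 20.95
eef_pos: [0.4973, 0.3335, 0.085]
ee_rot: [[-0.266, 0.964, -0.002], [0.964, 0.266, 0.0], [0.001, -0.001, -1.0]]
force: [0.3, -0.5, -2.3]
width: 0.0601
```

```bash
python3 - <<'E'
from h import *
for n in('side','top'): snap(n,n+'16')
o=env.observe(); print(o['time_s'],o['eef_pos'],o['force'],o['width'],np.round(o['ee_rot'],3)[:,1])
s=load('side16')['pixels'][110:190,205:285,::-1]
t=load('top16')['pixels'][190:260,85:165,::-1]
cv2.imwrite('pics/g24.png',np.hstack([cv2.resize(s,(400,400),interpolation=2),cv2.resize(t,(400,350),interpolation=2).copy() if 0 else np.pad(cv2.resize(t,(400,350),interpolation=2),((0,50),(0,0),(0,0)))]))
E
```

```text
21.05 [0.4991131  0.33002136 0.08500902] [-0.35264793  0.59982699 -1.76336892] 0.06000065598870228 [ 0.965  0.262 -0.001]
```

View pics/g24.png

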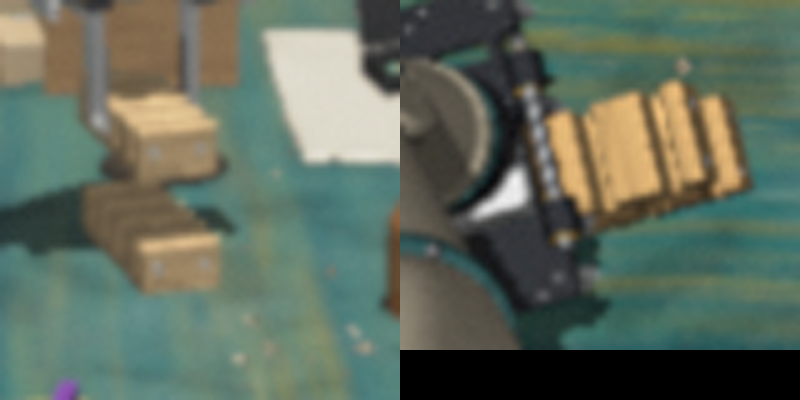

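```bash
cat > ovs.py <<'E'
from fit import *
import sys
tag,z0,fn,x,y,th=sys.argv[1],float(sys.argv[2]),sys.argv[3],*map(float,sys.argv[4:7])
u,v,w,h=[int(k) for k in sys.argv[7].split(',')]
c=load(tag); s=int(600/max(w,h))
im=cv2.resize(c['pixels'][v:v+h,u:u+w,::-1],None,fx=s,fy=s,interpolation=cv2.INTER_CUBIC).copy()
raw=im.copy()
for b,col in((box(x,y,np.radians(th),0,0,.06,.166,z0,z0+.038),(0,0,255)),(box(.4988,.331,np.radians(15.15),0,0,.06,.166,0,.038),(255,0,0))):
    P=((proj(c,b)-[u,v]+.5)*s).astype(int)
    for k in(0,4): cv2.polylines(im,[P[k:k+4]],True,col,1)
    for k in range(4): cv2.line(im,P[k],P[k+4],col,1)
cv2.imwrite(fn,im)
E
python3 ovs.py side16 .0892 pics/p1.png .4988 .331 15.15 215,120,40,50
```

```text
(no output)
```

View pics/p1.png

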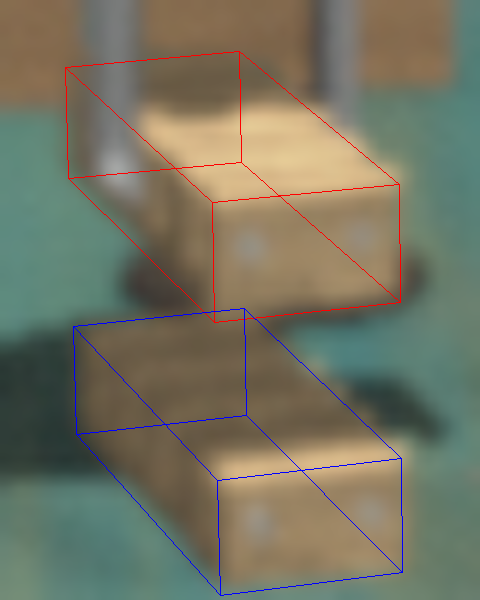

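```bash
python3 ovs.py top16 .0892 pics/p2.png .4988 .331 15.15 105,200,55,45
```

```text
(no output)
```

View pics/p2.png

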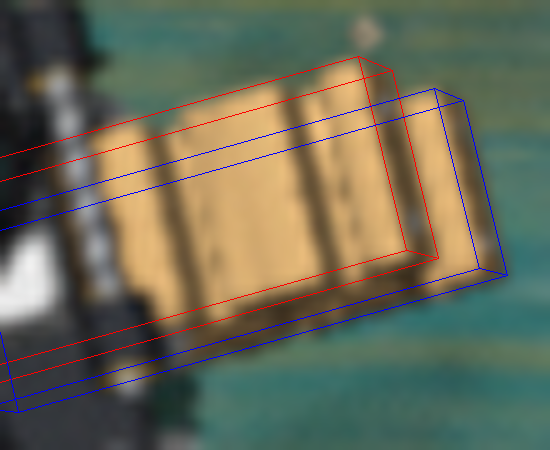

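>>> servo_tool(
  slide=[
    [1, 0, -10],
    [0, 0, -15],
    [0, 0, -12],
    [0, 0, -6],
    [0, 0, 0],
    [0, 0, 0],
  ],
  yaw=[0, 0, 0, 0, 0, 0],
)

```text
time_s: 21.55
eef_pos: [0.5005, 0.3307, 0.042]
ee_rot: [[-0.261, 0.965, -0.001], [0.965, 0.261, -0.001], [-0.0, -0.001, -1.0]]
force: [-0.0, -0.3, -2.1]
width: 0.0602
```

```bash
python3 - <<'E'
from h import *
for n in('side','top'): snap(n,n+'17')
o=env.observe(); print(o['time_s'],o['eef_pos'],o['force'],o['width'],np.round(o['ee_rot'],3)[:,1])
s=load('side17')['pixels'][120:180,210:270,::-1]
cv2.imwrite('pics/g25.png',cv2.resize(s,(600,600),interpolation=2))
E
```

```text
21.65 [0.50103748 0.33144892 0.04302647] [ 0.17349314  0.32417034 -2.89235578] 0.05986739750543707 [0.965 0.262 0.001]
```

View pics/g25.png

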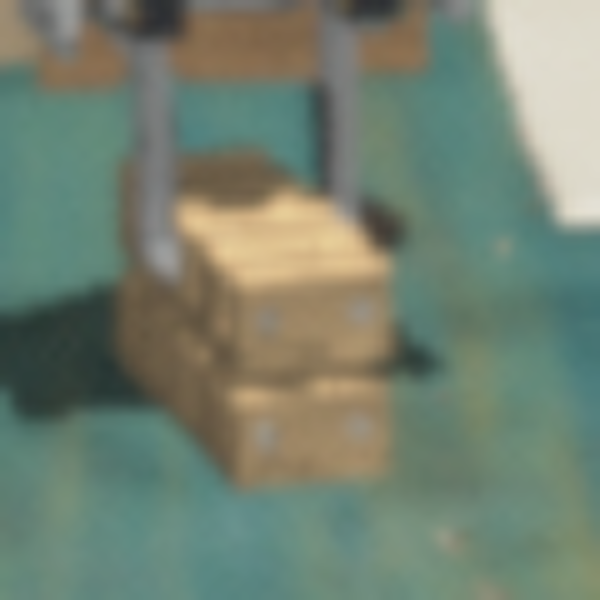

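>>> servo_tool(
  slide=[
    [0, 0, -3],
    [0, 0, -3],
    [0, 0, -2],
    [0, 0, -1],
    [0, 0, 0],
  ],
  yaw=[0, 0, 0, 0, 0],
)

```text
time_s: 22.07
eef_pos: [0.5005, 0.3312, 0.0338]
ee_rot: [[-0.262, 0.965, 0.0], [0.965, 0.262, -0.0], [-0.0, -0.0, -1.0]]
force: [-1.6, -0.9, 1.4]
width: 0.0594
```

```bash
python3 - <<'E'
from h import *
for n in('side','top'): snap(n,n+'18')
o=env.observe(); print(o['time_s'],o['eef_pos'],o['force'],o['width'],np.round(o['ee_rot'],3)[:,1])
s=load('side18')['pixels'][125:175,215:265,::-1]
t=load('top18')['pixels'][195:245,105:165,::-1]
cv2.imwrite('pics/g26.png',np.hstack([cv2.resize(s,(400,400),interpolation=2),cv2.resize(t,(400,333),interpolation=2).copy() if 0 else np.pad(cv2.resize(t,(400,333),interpolation=2),((0,67),(0,0),(0,0)))]))
E
```

```text
22.1667 [0.50050737 0.33120058 0.03379788] [-1.33310253 -0.30194666  2.00079833] 0.05996024995198389 [0.965 0.262 0.   ]
```

View pics/g26.png

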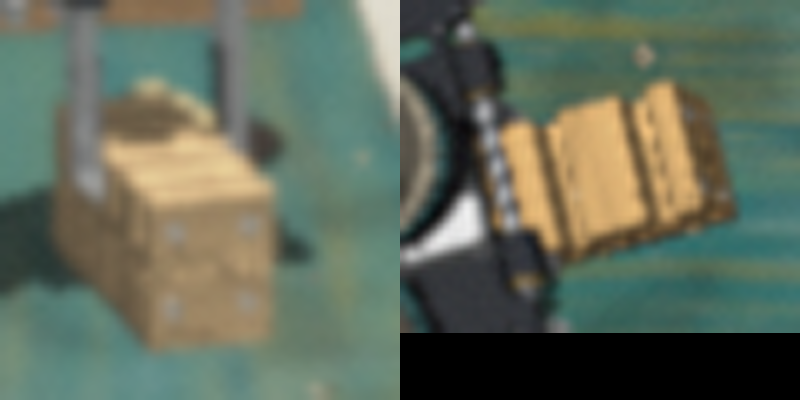

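>>> servo_tool(
  slide=[
    [0, 0, 0],
    [0, 0, 0],
    [0, 0, 0],
    [0, 0, 0],
    [0, 0, 0],
    [0, 0, 0],
  ],
  yaw=[0, 0, 0, 0, 0, 0],
  jaw=60,
)

```text
time_s: 22.67
eef_pos: [0.5006, 0.3313, 0.0336]
ee_rot: [[-0.262, 0.965, 0.0], [0.965, 0.262, 0.0], [0.0, 0.0, -1.0]]
force: [0.8, -0.1, -0.2]
width: 0.072
```

>>> servo_tool(
  slide=[
    [0, 0, 10],
    [0, 0, 25],
    [0, 0, 30],
    [0, 0, 35],
    [0, -20, 20],
    [0, -35, 0],
    [0, -35, 0],
    [0, -35, 0],
    [0, -35, 0],
    [0, -35, 0],
    [0, -35, 0],
    [0, 0, 0],
  ],
  yaw=[0, 0, 0, 0, 0, 0, 0, 0, 0, 0, 0, 0],
)

```text
time_s: 23.67
eef_pos: [0.5003, 0.0921, 0.1539]
ee_rot: [[-0.252, 0.968, -0.001], [0.968, 0.252, -0.006], [-0.005, -0.002, -1.0]]
force: [-0.1, 0.1, -1.3]
width: 0.072
```

```bash
python3 - <<'E'
from h import *
for n in('side','top'): snap(n,n+'19')
o=env.observe(); print(o['time_s'],o['eef_pos'],o['force'],o['width'],np.round(o['ee_rot'],3)[:,1])
s=load('side19')['pixels'][125:175,215:265,::-1]
t=load('top19')['pixels'][195:245,90:150,::-1]
cv2.imwrite('pics/g27.png',np.hstack([cv2.resize(s,(400,400),interpolation=2),np.pad(cv2.resize(t,(400,333),interpolation=2),((0,67),(0,0),(0,0)))]))
t=load('top19')['pixels'][140:270,80:370,::-1]
cv2.imwrite('pics/g28.png',cv2.resize(t,(800,359),interpolation=2))
E
```

```text
23.7667 [0.50089787 0.09963456 0.15429009] [ 0.20595561  0.99270602 -0.39431691] 0.07198913662630747 [0.966 0.258 0.001]
```

View pics/g27.png

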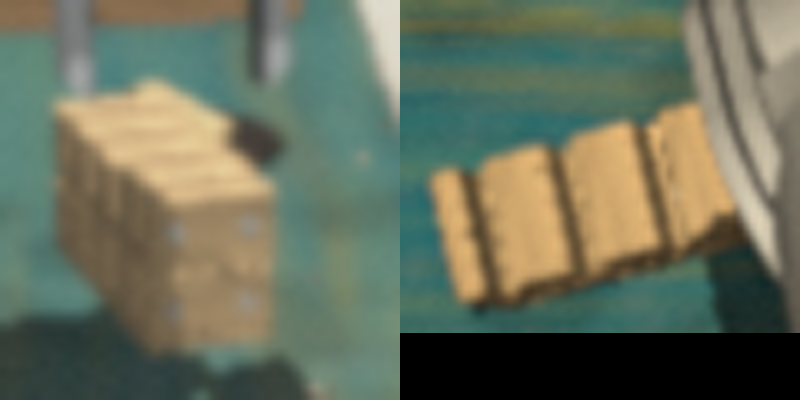

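View pics/g28.png

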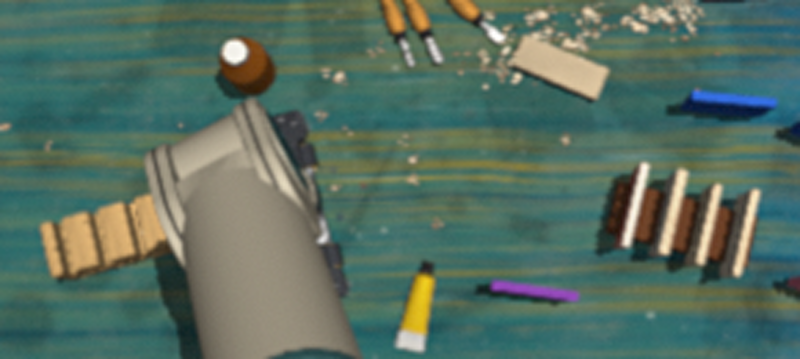

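```bash
python3 - <<'E'
from fit import *
c=load('top19'); th=-.271; X,Y=.5036,-.3155
u,v,s=296,192,10
im=cv2.resize(c['pixels'][v:v+52,u:u+62,::-1],None,fx=s,fy=s,interpolation=cv2.INTER_CUBIC).copy()
for b in [box(X,Y,th,0,.063,.096,.008,.012,.082),box(X,Y,th,0,-.021,.092,.008,.012,.078),box(X,Y,th,0,0,.06,.166,0,.038)]:
    P=((proj(c,b)-[u,v]+.5)*s).astype(int)
    cv2.polylines(im,[P[4:]],True,(0,0,255),1)
cv2.imwrite('pics/z.png',im)
E
```

```text
(no output)
```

View pics/z.png

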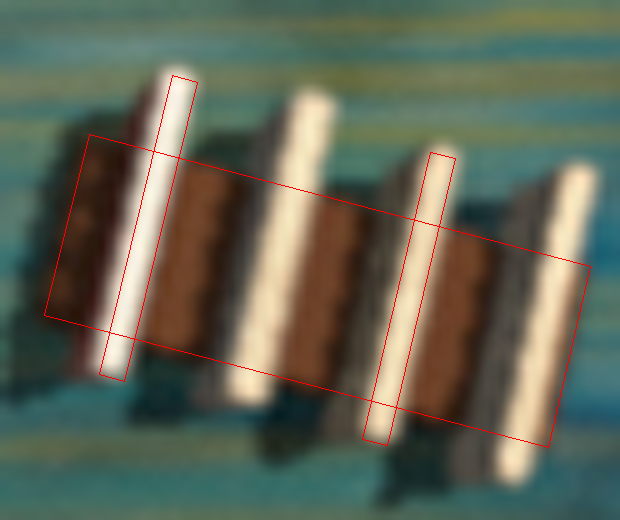

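Both tiles sit within about 3 mm of the slot centre and at full depth, and the stack is square. The gripper is clear of everything, so I am handing in.

```bash
python3 -c "
from workcell import env
print(env.observe()['time_s']); print(env.sign_off())"
```

```text
23.7667
the job is handed in; nothing more can be done
None
```

I handed the job in at 23.8 s, with both tiles moved to the dark rack and the emptied light rack stacked on the empty one.

- **Red tile:** It stands in the dark rack's outer free slot, on the robot's left. Contact while pushing it home read 8 N.
- **Rings tile:** It stands in the free slot between the pale and white tiles. Contact while pushing it home read 15 N.
- **Stack:** I lifted the light rack only after both tiles were out. It sits slots up on the other light rack. In the last side picture its end and rivets line up with the rack below to well under a millimetre. The top picture showed the two parallel.
- **Last overhead check:** Both tiles are within about 3 mm of their slot centres. Nothing showed the other objects had moved, but I only looked at them by eye.

**Disagreements found:**
- **Fingertips:** They sat about 37 mm higher than the stated geometry predicts. The first closing on the red tile missed just above it, touching nothing, and I corrected the height from the pictures.
- **Cameras:** The two cameras disagreed by a few mm. I resolved that by comparing the held part with its target in the same picture.
- **Light rack:** It shifted about 2 mm while the tiles were being pulled out, so I measured it again before gripping it.

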